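# Sift the nuts from the washed bushes and thread the bushes on the arbor

### The arm

A 6-joint arm with a two-finger parallel gripper is mounted at the origin on a cart in front of the work surface, level with it; the furniture and walls round the work are solid. World frame = base frame: x ahead of the robot, y to its left, z up, the work surface at z = 0. Lengths are in m, angles in rad, forces in N, time in s.
With the tool pointing down it reaches from about 0.275 to 0.85 m from the base axis. Payload 5.2 kg.
Tool frame: the origin (TCP) lies at the very end of the fingers, on their centre line; the grasp point (between the pads) lies 19 mm behind it (ctrl.grip_depth is the distance from the TCP to the grasp point, in m); z points along the fingers, y is the direction in which the jaws open and shut (so a half turn about z gives the same grasp; the last joint's range is limited). The gripper opens to 85 mm and grips with 20 to 120 N. Pads are 22 mm wide; open, the fingers measure 114 mm over their backs; the gripper's body (76 mm by 85 mm) begins 54 mm behind the grasp point. The pads swing forward as they close: fully open they stand 13 mm farther back than shut.
Start: joints at [0.952, 0.259, 1.535, -0, 1.348, -0.203], TCP at [0.222, 0.503, 0.231] pointing down, gripper open.
Joint ranges: [-3.14, 3.14], [-0.91, 2.08], [0.19, 2.58], [-1.22, 4.36], [0.22, 2.71], [-3.12, 3.12]. Speed limits (rad/s): [2.57, 2.57, 3.14, 3.14, 3.14, 3.14].

### API

Orientations are given as a 3x3 rotation matrix whose columns are the frame's x, y, z axes.
In Python, from cell import status, optics, order, ctrl gives the robot as it stands.
- The arm moves only by the tool send_rows, never from a script. Its argument "targets" is a list of rows, each an object with "delta_pos": the shift along the tool's x, y, z in cm, a list of three; "angular": the turn, a rotation vector about the tool's x, y, z in rad, a list of three; "fingers": the gripper's target within -1 to 1 (shut at 1, half-way at 0, fully open at -1). In form: [{"delta_pos": [x, y, z], "angular": [ax, ay, az], "fingers": fingers}, ...]. A call has 1 to 12 rows; each row is the pose to reach, as a shift and turn from the pose measured when the call began, along the tool's axes at that moment; what a row does not reach only later rows make up. A row lasts 1/10 s, in which the tool goes at most 50 mm and 8.59 degrees, less where a joint would pass 70% of its speed; a pose out of reach is approached as far as the arm can. A call with a gripper value outside its range is refused whole. The fingers move at their own pace and stop on an object; the grip force is fixed at half the most. Time passes only in rows, so rows that repeat a pose let the fingers close. It gives the time, the measured TCP pose, the force and the opening at its end, in the units of the state.
- status.read_state(): the state, without advancing time (a new reading comes with each control period).
- optics.capture(name): name is "side" or "top"; returns a dict with "image" (400x640x3 uint8, blue, green, red), "z_map" (400x640 float32, m along the optical axis (not along the pixel's ray), 0 where there is no reading), "fx", "fy", "cx", "cy" (pixels), "cam_to_world" (4x4, takes a point from camera to world coordinates). Camera axes: x right, y up, looking along -z (the intrinsics and any distortion apply to the point x, -y, -z); pixel columns grow to the right and rows downward; lengths in m; the calibration is good to about 2 mm. A picture is of the moment at which its call begins.
- order.sign_off(): hands the job in, once; it reports no verdict.
Trained networks look in the newest picture that a camera, given by its name, has taken for a name from the list of things; names that differ only in an ending like _2 or _b are one class to them, and where a whole thing is asked for, a point or a joint stands for the part that bears it (a point fixed in the world has none). Each returns a list of dicts, best first, with "conf" (0 to 1); they miss things now and then, are a little off and sometimes report something else, mostly with a low value. They report only what shows in the picture. A call takes as long as a camera call.
- optics.find_in(thing, camera): "point" ([column, row] in pixels, amid what is visible of it).
- optics.cut_out(thing, camera): "pixels" (400x640 bool, what is visible of it) and "point" ([column, row] in pixels, amid what is visible of it).
The state is a dict: "clock": time; "joint_positions": joint angles; "dq": joint speeds; "joint_torque": joint torques, N m; "eef_pos": TCP position; "tcp_rot": TCP orientation; "ft_force": force on the tool from outside, world axes, zero at the start; "ft_torque": the same for the moment, N m; "grip_width": opening from 0.0 (shut) to 1.0 (fully open).
Only numpy, scipy, OpenCV 4.12 (cv2) and the standard library are available. Lean on these libraries where they do the work, as an engineer would, in place of code of your own. Each camera call takes 0.05 s, during which the arm holds its last target.

### The job

The flanged bushes came back from the parts washer mixed with hexagon nuts, all lying in the slotted sieve. Take the sieve by its handle, hold it level over the green tray and shake it side to side, across its slots, until every nut has dropped into the tray (do not pick nuts out of the sieve by hand; one that lands on the bench is picked up and put in the tray), put the sieve back flat on its rubber mat, then slide every bush, flange down, over the top of the upright arbor so that they drop fully home on one another. Leave the other tools where they are.

Things in the scene. Friction and masses are not known exactly. Their poses are not given: they have to be found in the camera images.
- sieve: Slotted parts sieve: rectangular aluminium frame 131 (x) x 154 (y) x 28 mm high, open below, with a wooden handle that points to its own -x. Origin: centre of the underside of the frame. About 0.28 kg, contents up to 0.2 kg. Moved smoothly, the parts stay put (metal on metal, friction about 0.35); brisk short strokes along y (a few cm, some three a second) make them slide across the bars.
- sieve_screen (a point): Centre of the screen's upper face, 16 mm above the sieve's underside. The screen is five flat bars 10 mm wide along the sieve's x, at y = -52, -26, 0, 26 and 52 mm, with open slots of 16 mm between them and of 17 mm beside the frame. Inside of the frame: 125 x 148 mm; its rim stands 12 mm above the screen.
- sieve_grip (a point): Place to hold the sieve, on the handle's centre line, 93 mm to -x of the sieve's centre and 40 mm above its underside. Handle: 25 mm wide (y), 24 mm high, from x = -77 to -177 mm. The fingers close along the sieve's y; the centre of mass lies 40 to 60 mm to +x of this point, so grip firmly. Axes parallel to the sieve's.
- tray: Green open sheet-metal catch tray, loose on the bench, 190 (x) x 250 (y) mm, 28 mm high, walls and floor 3 mm. Origin: centre of the underside.
- mat: Thin black rubber mat stuck to the bench, 170 (x) x 200 (y) x 3 mm: the sieve's place. Origin: centre of the underside.
- mat_top (a point): Centre of the mat's upper face, 3 mm above the bench.
- arbor: Upright steel assembly arbor bolted to the bench: grey base 96 x 96 x 12 mm, a shoulder up to 22 mm, then a plain shaft 17 mm in diameter that ends in a tapered nose (from 17 to 8 mm in the last 10 mm) 158 mm above the bench. Origin: centre of the underside, z along the shaft.
- arbor_seat (a point): On the shaft's axis, on the shoulder where the first bush rests, 22 mm above the bench.
- arbor_tip (a point): Top of the shaft's nose, on its axis, 158 mm above the bench.
- bush1: Brass flanged bush, 30 mm high: a flange 52 mm in diameter and 5 mm thick below, a hub 30 mm in diameter above it, a through bore of 22 mm. 0.045 kg. Origin: centre of the flange's underside, z along the bore. Too large for the slots. May be absent.
- bush2: Brass flanged bush, 30 mm high: a flange 52 mm in diameter and 5 mm thick below, a hub 30 mm in diameter above it, a through bore of 22 mm. 0.045 kg. Origin: centre of the flange's underside, z along the bore. Too large for the slots. May be absent.
- bush3: Brass flanged bush, 30 mm high: a flange 52 mm in diameter and 5 mm thick below, a hub 30 mm in diameter above it, a through bore of 22 mm. 0.045 kg. Origin: centre of the flange's underside, z along the bore. Too large for the slots. May be absent.
- bush4: Brass flanged bush, 30 mm high: a flange 52 mm in diameter and 5 mm thick below, a hub 30 mm in diameter above it, a through bore of 22 mm. 0.045 kg. Origin: centre of the flange's underside, z along the bore. Too large for the slots. May be absent.
- nut1: Steel hexagon nut, 12 mm across flats, 8 mm thick, 0.01 kg. Origin: centre of one flat face, z along its axis. May be absent.
- nut2: Steel hexagon nut, 12 mm across flats, 8 mm thick, 0.01 kg. Origin: centre of one flat face, z along its axis. May be absent.
- nut3: Steel hexagon nut, 12 mm across flats, 8 mm thick, 0.01 kg. Origin: centre of one flat face, z along its axis. May be absent.
- nut4: Steel hexagon nut, 12 mm across flats, 8 mm thick, 0.01 kg. Origin: centre of one flat face, z along its axis. May be absent.
- nut5: Steel hexagon nut, 12 mm across flats, 8 mm thick, 0.01 kg. Origin: centre of one flat face, z along its axis. May be absent.
- nut6: Steel hexagon nut, 12 mm across flats, 8 mm thick, 0.01 kg. Origin: centre of one flat face, z along its axis. May be absent.
- tape_measure: Tape measure that stands on the bench, 58 x 77 x 62 mm, loose; not part of the job. Origin: centre of its underside.
- small_bin: Small blue parts bin on the bench, 93 x 71 x 51 mm, loose; not part of the job. Origin: centre of its underside.

How it is judged:
By the outcome, as a careful person would: the job done as asked, in the order asked, and still so for the second after the job is handed in, with the robot touching nothing.
Of bush1, bush2, bush3, bush4 only 3 to 4 are there at a start; the rules pass over those that are not, and their reading is None.
Of nut1, nut2, nut3, nut4, nut5, nut6 only 3 to 6 are there at a start; the rules pass over those that are not, and their reading is None.
At some moment in a run one of tray, bush1, bush2, bush3, bush4 may be knocked a few centimetres aside while the robot is not near it.
It also fails if it takes over 208 s, if anything falls off the work surface, if the arm or the gripper's body presses on something with over 40 N, if the wrist force passes 120 N, or if a joint passes its speed limit or range.

## Working session

There is one attempt and no reset: what is moved stays moved. The work goes in short steps, Python scripts to look and compute and a tool call to move; the robot and the scene stay as the last step left them, time stands still between calls to the robot, and variables do not carry over. Pictures are saved under pics/ and viewed, and the job is handed in when it is done.

Besides the shell and the picture viewer there is one more tool, called after "Call:" as name([rows], argument=value, ...), one row to a line, values as JSON. send_rows: Moves the arm, as the interface text tells. Its arguments: {"type":"object","properties":{"targets":{"type":"array","items":{"type":"object","properties":{"delta_pos":{"type":"array","items":{"type":"number"}},"angular":{"type":"array","items":{"type":"number"}},"fingers":{"type":"number"}}}}},"required":["targets"]}

```bash
ls; mkdir -p pics; cat > h.py <<'E'
import numpy as np, cv2
from cell import status, optics, order, ctrl
def cap(n,save=None):
    c=optics.capture(n)
    if save: cv2.imwrite('pics/'+save,c['image'])
    return c
def p2w(c,u,v,z=None):
    """pixel->world using depth, or intersect plane z"""
    T=np.array(c['cam_to_world']); d=np.array([(u-c['cx'])/c['fx'],-(v-c['cy'])/c['fy'],-1.0])
    if z is None:
        ui,vi=int(round(u)),int(round(v)); 
        w=c['z_map'][max(0,vi-1):vi+2,max(0,ui-1):ui+2]; w=w[w>0]
        s=np.median(w) if len(w) else np.nan
    else:
        dw=T[:3,:3]@d; s=(z-T[2,3])/dw[2]
    return T[:3,:3]@(d*s)+T[:3,3]
def cloud(c):
    T=np.array(c['cam_to_world']); H,W=c['z_map'].shape
    u,v=np.meshgrid(np.arange(W),np.arange(H)); z=c['z_map']
    P=np.stack([(u-c['cx'])/c['fx']*z,-(v-c['cy'])/c['fy']*z,-z],-1)
    return P@T[:3,:3].T+T[:3,3]
def st():
    s=status.read_state(); print('t',round(s['clock'],2),'pos',np.round(s['eef_pos'],4),'F',np.round(s['ft_force'],1),'w',round(s['grip_width'],3)); return s
E
python3 - <<'E'
from h import *
s=st(); print(s); print(ctrl.grip_depth)
for n in ('top','side'):
    c=cap(n,n+'0.png'); print(n,c['fx'],c['fy'],c['cx'],c['cy'],np.round(c['cam_to_world'],3),[k for k in c])
    for t in ['sieve','sieve_grip','tray','mat','arbor','arbor_tip','bush1','nut1','tape_measure','small_bin']:
        for d in optics.find_in(t,n)[:8]:
            print(t,round(d['conf'],2),np.round(d['point']),np.round(p2w(c,*d['point']),3))
E
```

```text
pics
t 0.0 pos [0.2218 0.5027 0.2305] F [-1.   0.6  0.2] w 1.0
{'clock': 0.0, 'joint_positions': array([ 9.52186938e-01,  2.59365136e-01,  1.53611233e+00, -8.11250547e-06,
        1.34801601e+00, -2.02825348e-01]), 'dq': array([-0.00047207,  0.0025941 , -0.00176588, -0.00129488,  0.00064224,
       -0.00139323]), 'joint_torque': array([-1.09801796e-03, -4.46018386e+01, -2.90578991e+01, -4.84972552e-04,
        1.16109572e-02,  1.24686727e-05]), 'eef_pos': array([0.22181878, 0.5026873 , 0.23045106]), 'tcp_rot': array([[-9.14800443e-01,  4.03904628e-01, -1.09584595e-03],
       [ 4.03905940e-01,  9.14799202e-01, -1.55316027e-03],
       [ 3.75150380e-04, -1.86345039e-03, -9.99998193e-01]]), 'ft_force': array([-0.96108011,  0.59052838,  0.24198476]), 'ft_torque': array([-0.05887226, -0.06119983,  0.01109651]), 'grip_width': 1.0003103862497944}
0.0187
top 446.8997591907851 446.8997591907851 321.1507026502046 200.65070093515098 [[-0.006  0.984 -0.176  0.295]
 [-1.    -0.008 -0.008 -0.01 ]
 [-0.009  0.176  0.984  1.284]
 [ 0.     0.     0.     1.   ]] ['image', 'z_map', 'fx', 'fy', 'cx', '
[... 1013 characters left out ...]
265  0.027]
sieve_grip 0.57 [346. 286.] [ 0.413 -0.285  0.03 ]
sieve_grip 0.43 [247. 202.] [0.462 0.341 0.016]
tray 0.79 [308. 230.] [0.533 0.068 0.003]
tray 0.3 [309. 197.] [0.648 0.25  0.029]
mat 0.6 [357. 307.] [ 0.408 -0.331  0.001]
mat 0.41 [246. 195.] [0.47  0.359 0.031]
arbor 0.63 [245. 195.] [0.468 0.362 0.033]
arbor_tip 0.56 [249. 199.] [0.474 0.347 0.021]
bush1 0.8 [348. 270.] [ 0.456 -0.232  0.031]
bush1 0.78 [388. 280.] [ 0.493 -0.331  0.042]
bush1 0.71 [373. 266.] [ 0.52  -0.248  0.031]
bush1 0.55 [358. 286.] [ 0.426 -0.311  0.039]
tape_measure 0.66 [310. 197.] [0.65  0.248 0.028]
small_bin 0.61 [358. 308.] [ 0.409 -0.337  0.002]
small_bin 0.58 [450. 271.] [ 0.706 -0.321 -0.   ]
```

```bash
python3 - <<'E'
import cv2
a=cv2.imread('pics/top0.png')
cv2.imwrite('pics/t0b.png',cv2.resize(a[140:290,350:490],None,fx=4,fy=4,interpolation=cv2.INTER_CUBIC))
E
```

```text
(no output)
```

View pics/top0.png

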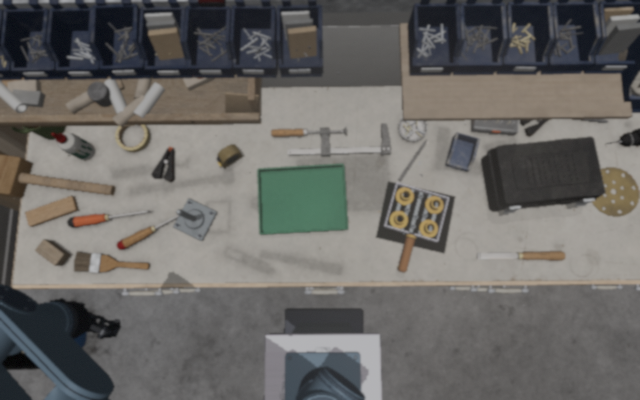

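View pics/side0.png

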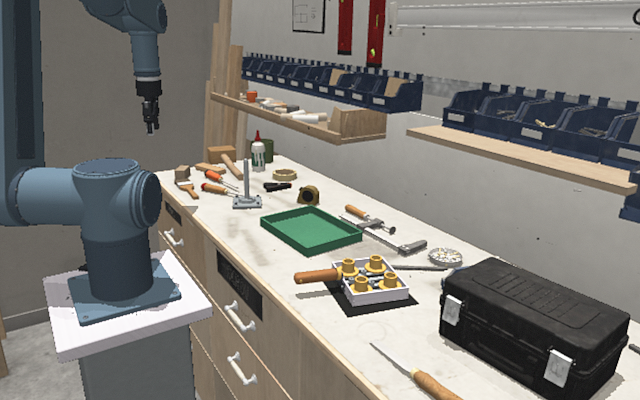

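View pics/t0b.png

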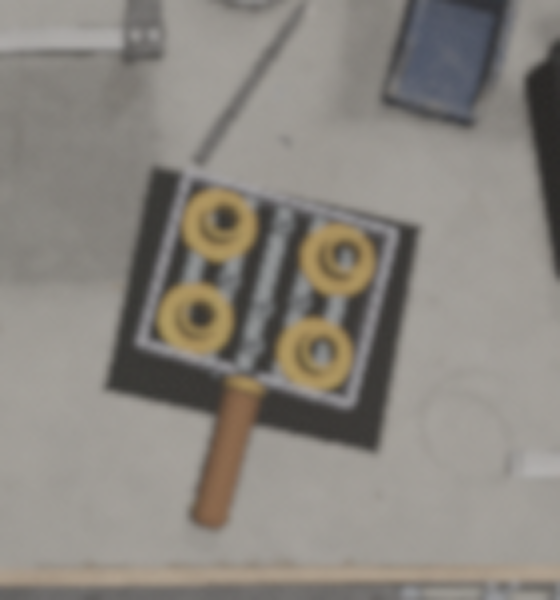

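```bash
python3 - <<'E'
from h import *
for n in ('top','side'):
    c=cap(n); P=cloud(c); im=c['image'].astype(int)
    for t in ['sieve','tray','mat','arbor','tape_measure','small_bin']:
        r=optics.cut_out(t,n)
        if not r: print(n,t,None); continue
        m=r[0]['pixels']; Q=P[m&(c['z_map']>0)]
        print(n,t,round(r[0]['conf'],2),m.sum(),'z pct',np.round(np.percentile(Q[:,2],[1,50,90,99]),3))
        q=Q[np.abs(Q[:,2]-np.median(Q[:,2]))<.08][:,:2].astype(np.float32)
        b=cv2.minAreaRect(q*1000); print('   rect',np.round(b[0],1),np.round(b[1],1),round(b[2],1))
    # handle by geometry
    b,g,r=[im[...,i] for i in range(3)]
    roi=(P[...,0]>.25)&(P[...,0]<.45)&(P[...,1]>-.36)&(P[...,1]<-.15)
    m=roi&(P[...,2]>.025)&(P[...,2]<.07)&(r-b>40)
    m=m&(P[...,0]<.39)
    Q=P[m]; print(n,'handle',m.sum(),Q.min(0).round(3),Q.max(0).round(3))
    mu=Q.mean(0); u,s,v=np.linalg.svd(Q[:,:2]-mu[:2]); print(mu.round(4),v[0].round(3),np.degrees(np.arctan2(v[0][1],v[0][0])))
    # arbor shaft
    roi=(np.abs(P[...,0]-.47)<.08)&(np.abs(P[...,1]-.355)<.08)
    for lo,hi in [(.005,.016),(.016,.03),(.03,.07),(.07,.11),(.11,.15),(.15,.17)]:
        m=roi&(P[...,2]>lo)&(P[...,2]<hi); Q=P[m]
        if len(Q): print(n,'arb',lo,len(Q),np.median(Q,0).round(4),Q.min(0).round(3),Q.max(0).round(3))
E
```

```text
top sieve 0.6 953 z pct [-0.001  0.032  0.056  0.059]
   rect [ 436.9 -259.4] [162.8 251. ] 72.9
top tray 0.93 5886 z pct [-0.003  0.004  0.015  0.033]
   rect [532.6  54.6] [203.6 260.5] 3.2
top mat 0.72 1774 z pct [-0.003  0.003  0.007  0.012]
   rect [ 475.7 -273.2] [200.9 170.7] 76.2
top arbor 0.82 1106 z pct [0.006 0.014 0.045 0.156]
   rect [473.9 365.9] [102.1  95.5] 63.3
top tape_measure 0.87 427 z pct [-0.001  0.05   0.062  0.066]
   rect [663.4 277. ] [60.8 78. ] 33.6
top small_bin 0.88 977 z pct [-0.003  0.007  0.048  0.053]
   rect [ 669.8 -420.4] [ 85.7 120. ] 72.9
top handle 187 [ 0.322 -0.249  0.048] [ 0.39  -0.211  0.062]
[ 0.3559 -0.2287  0.0547] [-0.955  0.297] 162.70390258189175
top arb 0.005 744 [0.466  0.3582 0.0118] [0.394 0.277 0.005] [0.548 0.435 0.016]
top arb 0.016 324 [0.4698 0.3589 0.0206] [0.422 0.31  0.016] [0.523 0.434 0.03 ]
top arb 0.03 26 [0.4682 0.3575 0.0529] [0.464 0.355 0.032] [0.477 0.368 0.069]
top arb 0.07 31 [0.4687 0.3574 0.0913] [0.464 0.356 0.071] [0.478 0.368 0.108]
top arb 0.11 34 [0.4692 0.3576 0.1308] [0.464 0.355 0.111] [0.479 0.369 0
[... 500 characters left out ...]
 pct [-0.     0.031  0.056  0.06 ]
   rect [674.1 333.4] [215.9  69.8] 72.3
side small_bin None
side handle 385 [ 0.314 -0.256  0.033] [ 0.389 -0.214  0.057]
[ 0.3523 -0.2374  0.048 ] [-0.947  0.321] 161.30471688149058
side arb 0.005 239 [0.4586 0.343  0.0106] [0.41  0.3   0.005] [0.528 0.434 0.016]
side arb 0.016 99 [0.4674 0.3576 0.0201] [0.42  0.318 0.016] [0.523 0.423 0.03 ]
side arb 0.03 57 [0.4682 0.3588 0.0493] [0.461 0.349 0.032] [0.479 0.371 0.068]
side arb 0.07 62 [0.4679 0.3585 0.0906] [0.462 0.354 0.07 ] [0.48  0.371 0.11 ]
side arb 0.11 61 [0.4679 0.3582 0.1298] [0.463 0.351 0.11 ] [0.478 0.368 0.149]
side arb 0.15 8 [0.469  0.3604 0.1528] [0.466 0.353 0.15 ] [0.474 0.365 0.157]
```

```bash
python3 - <<'E'
from h import *
c=cap('top')
for u,v in [(180,170),(398,232),(352,408),(138,345)]:
    print(p2w(c,350+u/4-.4,140+v/4-.4,.031).round(4))
print(p2w(c,350+208/4-.4,140+525/4-.4,.04).round(4),p2w(c,350+243/4-.4,140+382/4-.4,.043).round(4))
R=lambda a:np.array([[np.cos(a),-np.sin(a)],[np.sin(a),np.cos(a)]])
a=np.radians(-17.2)
for n in('top','side'):
    c=cap(n);P=cloud(c)
    roi=(P[...,0]>.28)&(P[...,0]<.6)&(P[...,1]>-.42)&(P[...,1]<-.12)
    L=(P[...,:2]-np.array([.465,-.266]))@R(a)
    b=c['image'].astype(int)
    m=roi&(P[...,2]>.02)&(P[...,2]<.065)&(L[...,0]<-.085)&(L[...,0]>-.165)
    Q=np.c_[L[m],P[m][:,2]]; print(n,'handle local',len(Q))
    for x in np.arange(-.165,-.08,.02):
        q=Q[(Q[:,0]>x)&(Q[:,0]<x+.02)]
        if len(q): print(x.round(3),q[:,1].min().round(4),q[:,1].max().round(4),q[:,2].max().round(4))
    m=roi&(P[...,2]>.022)&(P[...,2]<.038)&(L[...,0]>-.085)
    q=L[m]; print('rim', np.percentile(q,[1,99],axis=0).round(4), q.min(0),q.max(0))
E
```

```text
[ 0.5713 -0.211   0.031 ]
[ 0.525  -0.3642  0.031 ]
[ 0.4002 -0.3251  0.031 ]
[ 0.4455 -0.1771  0.031 ]
[ 0.3198 -0.22    0.04  ] [ 0.4177 -0.2475  0.043 ]
top handle local 242
-0.165 -0.0083 0.0147 0.0571
-0.145 -0.0111 0.0157 0.06
-0.125 -0.0094 0.0143 0.0599
-0.105 -0.0102 0.0143 0.0599
rim [[-0.045  -0.0751]
 [ 0.0879  0.0787]] [-0.04808566 -0.07662571] [0.08856427 0.07957237]
side handle local 388
-0.165 -0.0123 0.009 0.0555
-0.145 -0.0142 0.0137 0.0552
-0.125 -0.0143 0.01 0.0557
-0.105 -0.0142 0.012 0.056
rim [[-0.0663 -0.0776]
 [ 0.0856  0.0777]] [-0.08308869 -0.07848853] [0.08769981 0.07939794]
```

```bash
cat >> h.py <<'E'
from scipy.spatial.transform import Rotation as Ro
def goal(p,ydir_deg=None,s=None):
    """delta for tool-down with tool y at ydir_deg in world"""
    s=s or st(); R=np.array(s['tcp_rot']); 
    if ydir_deg is None: ydir_deg=np.degrees(np.arctan2(R[1,1],R[0,1]))
    a=np.radians(ydir_deg); y=np.array([np.cos(a),np.sin(a),0]); z=np.array([0,0,-1.]); x=np.cross(y,z)
    G=np.stack([x,y,z],1); d=R.T@(np.array(p)-s['eef_pos'])*100; w=Ro.from_matrix(R.T@G).as_rotvec()
    print('delta_pos',d.round(2),'angular',w.round(4),'rows',round(np.linalg.norm(d)/5,1)); return d,w
E
python3 -c "
from h import *
goal([.396,-.243,.12],73)"
```

```text
t 1.95 pos [0.2221 0.5031 0.2313] F [ 0.  -0.3 -0.1] w 0.999
delta_pos [-46.04 -61.23  11.13] angular [ 0.      0.     -0.1191] rows 15.5
```

Call:
send_rows([
  {"delta_pos":[-46.04,-61.23,11.13],"angular":[0,0,-0.119],"fingers":-1},
  {"delta_pos":[-46.04,-61.23,11.13],"angular":[0,0,-0.119],"fingers":-1},
  {"delta_pos":[-46.04,-61.23,11.13],"angular":[0,0,-0.119],"fingers":-1},
  {"delta_pos":[-46.04,-61.23,11.13],"angular":[0,0,-0.119],"fingers":-1},
  {"delta_pos":[-46.04,-61.23,11.13],"angular":[0,0,-0.119],"fingers":-1},
  {"delta_pos":[-46.04,-61.23,11.13],"angular":[0,0,-0.119],"fingers":-1},
  {"delta_pos":[-46.04,-61.23,11.13],"angular":[0,0,-0.119],"fingers":-1},
  {"delta_pos":[-46.04,-61.23,11.13],"angular":[0,0,-0.119],"fingers":-1},
  {"delta_pos":[-46.04,-61.23,11.13],"angular":[0,0,-0.119],"fingers":-1},
  {"delta_pos":[-46.04,-61.23,11.13],"angular":[0,0,-0.119],"fingers":-1},
  {"delta_pos":[-46.04,-61.23,11.13],"angular":[0,0,-0.119],"fingers":-1},
  {"delta_pos":[-46.04,-61.23,11.13],"angular":[0,0,-0.119],"fingers":-1},
])

```text
clock: 3.15
eef_pos: [0.3571, -0.0775, 0.1452]
tcp_rot: [[-0.956, 0.293, 0.002], [0.293, 0.956, -0.001], [-0.002, -0.0, -1.0]]
ft_force: [1.3, 0.3, 0.4]
grip_width: 0.996
```

```bash
python3 -c "
from h import *
goal([.396,-.243,.12],73)"
```

```text
t 3.15 pos [ 0.3571 -0.0775  0.1452] F [1.3 0.3 0.4] w 0.996
delta_pos [ -8.57 -14.69   2.54] angular [-0.0001  0.0017 -0.0009] rows 3.4
```

Call:
send_rows([
  {"delta_pos":[-8.57,-14.69,2.54],"angular":[0,0.0017,0],"fingers":-1},
  {"delta_pos":[-8.57,-14.69,2.54],"angular":[0,0.0017,0],"fingers":-1},
  {"delta_pos":[-8.57,-14.69,2.54],"angular":[0,0.0017,0],"fingers":-1},
  {"delta_pos":[-8.57,-14.69,2.54],"angular":[0,0.0017,0],"fingers":-1},
  {"delta_pos":[-8.57,-14.69,2.54],"angular":[0,0.0017,0],"fingers":-1},
])

```text
clock: 3.65
eef_pos: [0.3966, -0.2467, 0.1196]
tcp_rot: [[-0.955, 0.297, 0.0], [0.297, 0.955, -0.001], [-0.001, -0.001, -1.0]]
ft_force: [-0.3, -0.8, -0.1]
grip_width: 0.996
```

```bash
python3 - <<'E'
from h import *
c=cap('side','s1.png'); t=cap('top','t1.png')
cv2.imwrite('pics/s1b.png',cv2.resize(c['image'][190:320,270:440],None,fx=4,fy=4,interpolation=cv2.INTER_CUBIC))
goal([.396,-.243,.024],73)
E
```

```text
t 3.75 pos [ 0.3955 -0.2429  0.1196] F [ 0.9  0.5 -0.9] w 0.998
delta_pos [-0.07 -0.01  9.56] angular [ 0.0008 -0.0014 -0.0022] rows 1.9
```

View pics/s1b.png

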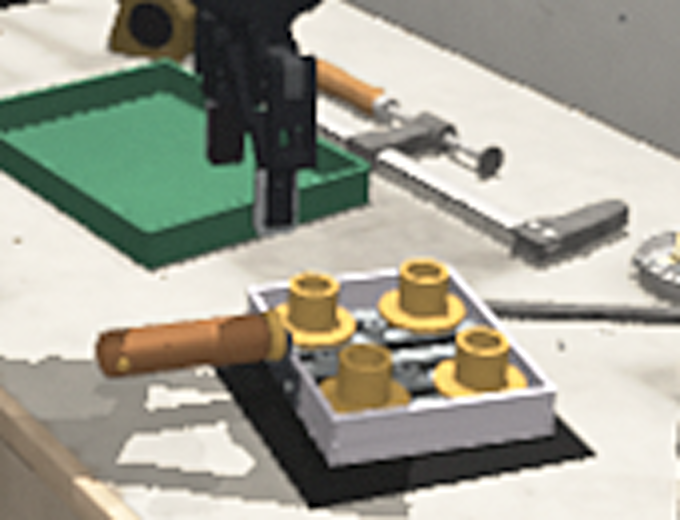

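Call:
send_rows([
  {"delta_pos":[-0.07,0,2.5],"angular":[0,0,0],"fingers":-1},
  {"delta_pos":[-0.07,0,5],"angular":[0,0,0],"fingers":-1},
  {"delta_pos":[-0.07,0,7.5],"angular":[0,0,0],"fingers":-1},
  {"delta_pos":[-0.07,0,9],"angular":[0,0,0],"fingers":-1},
  {"delta_pos":[-0.07,0,9.6],"angular":[0,0,0],"fingers":-1},
  {"delta_pos":[-0.07,0,9.6],"angular":[0,0,0],"fingers":-1},
  {"delta_pos":[-0.07,0,9.6],"angular":[0,0,0],"fingers":0},
  {"delta_pos":[-0.07,0,9.6],"angular":[0,0,0],"fingers":0.2},
  {"delta_pos":[-0.07,0,9.6],"angular":[0,0,0],"fingers":0.35},
  {"delta_pos":[-0.07,0,9.6],"angular":[0,0,0],"fingers":0.5},
  {"delta_pos":[-0.07,0,9.6],"angular":[0,0,0],"fingers":0.8},
  {"delta_pos":[-0.07,0,9.6],"angular":[0,0,0],"fingers":1},
])

```text
clock: 4.95
eef_pos: [0.3963, -0.2432, 0.0243]
tcp_rot: [[-0.956, 0.294, -0.0], [0.294, 0.956, 0.001], [0.001, 0.0, -1.0]]
ft_force: [0.0, 2.0, 5.9]
grip_width: 0.285
```

Call:
send_rows([
  {"delta_pos":[0,0,0],"angular":[0,0,0],"fingers":1},
  {"delta_pos":[0,0,0],"angular":[0,0,0],"fingers":1},
  {"delta_pos":[0,0,0],"angular":[0,0,0],"fingers":1},
])

```text
clock: 5.25
eef_pos: [0.3963, -0.2431, 0.0243]
tcp_rot: [[-0.956, 0.294, -0.0], [0.294, 0.956, 0.001], [0.001, 0.001, -1.0]]
ft_force: [1.1, 0.7, 0.9]
grip_width: 0.286
```

```bash
python3 - <<'E'
from h import *
s=st();print(s['tcp_rot'].round(4),s['ft_torque'].round(2))
t=cap('top'); P=cloud(t)
r=optics.cut_out('tray','top')[0]; m=r['pixels']; Q=P[m&(P[...,2]<.04)]
print(cv2.minAreaRect((Q[:,:2]*1000).astype(np.float32)))
# floor, green only and rim
Q2=P[(Q.shape[0]>0)&m&(P[...,2]>.02)]; print('rim',len(Q2),np.percentile(Q2,[1,99],axis=0).round(3))
c=max(cv2.findContours(m.astype(np.uint8),0,1)[0],key=cv2.contourArea)
ap=cv2.approxPolyDP(c,12,True)[:,0]; print(ap.tolist())
for u,v in ap: print(p2w(t,u,v,.028).round(3))
E
```

```text
t 5.25 pos [ 0.3963 -0.2431  0.0243] F [1.1 0.7 0.9] w 0.286
[[-9.557e-01  2.943e-01 -4.000e-04]
 [ 2.943e-01  9.557e-01  7.000e-04]
 [ 6.000e-04  6.000e-04 -1.000e+00]] [0.06 0.   0.08]
((528.2584838867188, 53.3802490234375), (193.48240661621094, 255.03970336914062), 2.8845624923706055)
rim 553 [[ 0.295 -0.075  0.021]
 [ 0.627  0.182  1.284]]
[[343, 164], [259, 168], [260, 232], [346, 229]]
[ 0.627 -0.064  0.028]
[0.617 0.179 0.028]
[0.431 0.173 0.028]
[ 0.438 -0.07   0.028]
```

Call:
send_rows([
  {"delta_pos":[0,0,-0.2],"angular":[0,0,0],"fingers":1},
  {"delta_pos":[0,0,-0.6],"angular":[0,0,0],"fingers":1},
  {"delta_pos":[0,0,-1.2],"angular":[0,0,0],"fingers":1},
  {"delta_pos":[0,0,-2],"angular":[0,0,0],"fingers":1},
  {"delta_pos":[0,0,-3],"angular":[0,0,0],"fingers":1},
  {"delta_pos":[0,0,-4],"angular":[0,0,0],"fingers":1},
  {"delta_pos":[0,0,-5],"angular":[0,0,0],"fingers":1},
  {"delta_pos":[0,0,-6],"angular":[0,0,0],"fingers":1},
  {"delta_pos":[0,0,-6.8],"angular":[0,0,0],"fingers":1},
  {"delta_pos":[0,0,-7.3],"angular":[0,0,0],"fingers":1},
  {"delta_pos":[0,0,-7.5],"angular":[0,0,0],"fingers":1},
  {"delta_pos":[0,0,-7.5],"angular":[0,0,0],"fingers":1},
])

```text
clock: 6.55
eef_pos: [0.3964, -0.2432, 0.0994]
tcp_rot: [[-0.956, 0.294, -0.0], [0.294, 0.956, 0.001], [0.0, 0.0, -1.0]]
ft_force: [-0.2, 0.9, -5.4]
grip_width: 0.28
```

```bash
python3 - <<'E'
from h import *
s=st();print(s['tcp_rot'].round(4),s['ft_torque'].round(2))
c=cap('side','s2.png')
cv2.imwrite('pics/s2b.png',cv2.resize(c['image'][190:320,270:440],None,fx=4,fy=4,interpolation=cv2.INTER_CUBIC))
goal([.436,.051,.1],92)
E
```

```text
t 6.55 pos [ 0.3964 -0.2432  0.0994] F [-0.2  0.9 -5.4] w 0.28
[[-9.557e-01  2.943e-01 -3.000e-04]
 [ 2.943e-01  9.557e-01  5.000e-04]
 [ 4.000e-04  5.000e-04 -1.000e+00]] [0.11 0.34 0.02]
t 6.6 pos [ 0.3962 -0.243   0.0991] F [ 0.1  0.5 -6.3] w 0.282
delta_pos [ 4.85 29.27 -0.06] angular [ 0.0009 -0.0009 -0.3337] rows 5.9
```

View pics/s2b.png

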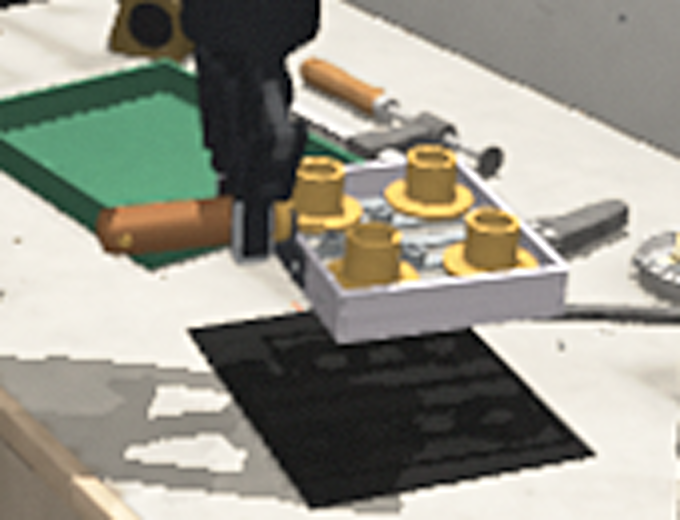

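Call:
send_rows([
  {"delta_pos":[0.1,0.6,0],"angular":[0,0,-0.007],"fingers":1},
  {"delta_pos":[0.34,2.05,0],"angular":[0,0,-0.023],"fingers":1},
  {"delta_pos":[0.73,4.4,0],"angular":[0,0,-0.05],"fingers":1},
  {"delta_pos":[1.21,7.3,0],"angular":[0,0,-0.083],"fingers":1},
  {"delta_pos":[1.75,10.5,0],"angular":[0,0,-0.12],"fingers":1},
  {"delta_pos":[2.33,14.05,0],"angular":[0,0,-0.16],"fingers":1},
  {"delta_pos":[2.91,17.55,0],"angular":[0,0,-0.2],"fingers":1},
  {"delta_pos":[3.49,21.05,0],"angular":[0,0,-0.24],"fingers":1},
  {"delta_pos":[3.98,24.0,0],"angular":[0,0,-0.274],"fingers":1},
  {"delta_pos":[4.41,26.6,0],"angular":[0,0,-0.304],"fingers":1},
  {"delta_pos":[4.7,28.4,0],"angular":[0,0,-0.324],"fingers":1},
  {"delta_pos":[4.85,29.27,0],"angular":[0,0,-0.334],"fingers":1},
])

```text
clock: 7.8
eef_pos: [0.435, 0.0535, 0.0991]
tcp_rot: [[-0.999, -0.039, -0.002], [-0.039, 0.999, 0.002], [0.002, 0.002, -1.0]]
ft_force: [-0.0, -0.7, -5.2]
grip_width: 0.283
```

```bash
python3 - <<'E'
from h import *
c=cap('side','s3.png');t=cap('top','t3.png')
a=cv2.resize(c['image'][170:300,220:390],None,fx=3,fy=3,interpolation=cv2.INTER_CUBIC)
b=cv2.resize(t['image'][140:270,240:365],None,fx=3,fy=3,interpolation=cv2.INTER_CUBIC)
cv2.imwrite('pics/s3b.png',np.hstack([a,b])[:, :800+100][:, :])
s=goal([.436,.051,.064],92)
E
```

```text
t 7.9 pos [0.4353 0.0524 0.0991] F [ 0.1  0.4 -5.8] w 0.285
delta_pos [-0.07 -0.15  3.51] angular [ 0.0014 -0.0015  0.003 ] rows 0.7
```

View pics/s3b.png

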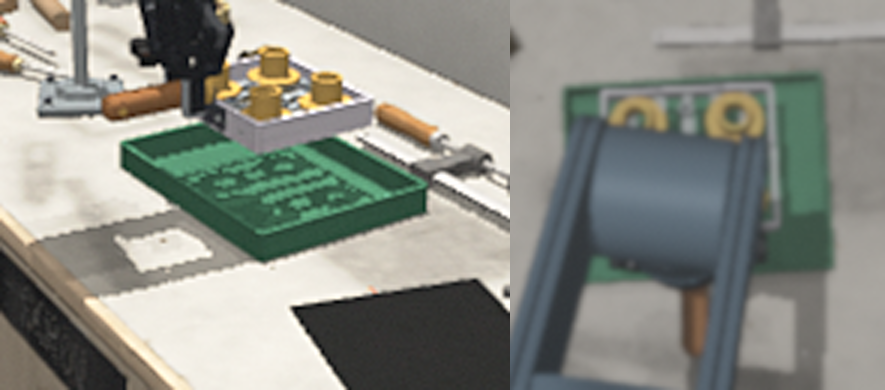

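Call:
send_rows([
  {"delta_pos":[0,-0.05,0.7],"angular":[0,0,0],"fingers":1},
  {"delta_pos":[0,-0.1,2],"angular":[0,0,0],"fingers":1},
  {"delta_pos":[-0.07,-0.15,3.1],"angular":[0,0,0],"fingers":1},
  {"delta_pos":[-0.07,-0.15,3.5],"angular":[0,0,0],"fingers":1},
  {"delta_pos":[-0.07,1.85,3.5],"angular":[0,0,0],"fingers":1},
  {"delta_pos":[-0.07,1.85,3.5],"angular":[0,0,0],"fingers":1},
  {"delta_pos":[-0.07,-2.15,3.5],"angular":[0,0,0],"fingers":1},
  {"delta_pos":[-0.07,-2.15,3.5],"angular":[0,0,0],"fingers":1},
  {"delta_pos":[-0.07,1.85,3.5],"angular":[0,0,0],"fingers":1},
  {"delta_pos":[-0.07,1.85,3.5],"angular":[0,0,0],"fingers":1},
  {"delta_pos":[-0.07,-0.15,3.5],"angular":[0,0,0],"fingers":1},
  {"delta_pos":[-0.07,-0.15,3.5],"angular":[0,0,0],"fingers":1},
])

```text
clock: 9.1
eef_pos: [0.4366, 0.0496, 0.0643]
tcp_rot: [[-0.999, -0.038, -0.001], [-0.038, 0.999, 0.0], [0.001, 0.0, -1.0]]
ft_force: [0.5, -0.3, -5.6]
grip_width: 0.284
```

```bash
cat > look.py <<'E'
from h import *
import sys
c=cap('side');t=cap('top')
a=cv2.resize(c['image'][190:290,230:390],None,fx=5,fy=5,interpolation=cv2.INTER_CUBIC)
cv2.imwrite('pics/%s.png'%sys.argv[1],a)
s=goal([.436,.051,.064],92)
E
python3 look.py s4
```

```text
t 9.2 pos [0.4362 0.0506 0.0642] F [ 0.1 -0.  -4.5] w 0.284
delta_pos [0.02 0.04 0.02] angular [ 0.0014 -0.0012  0.0016] rows 0.0
```

View pics/s4.png

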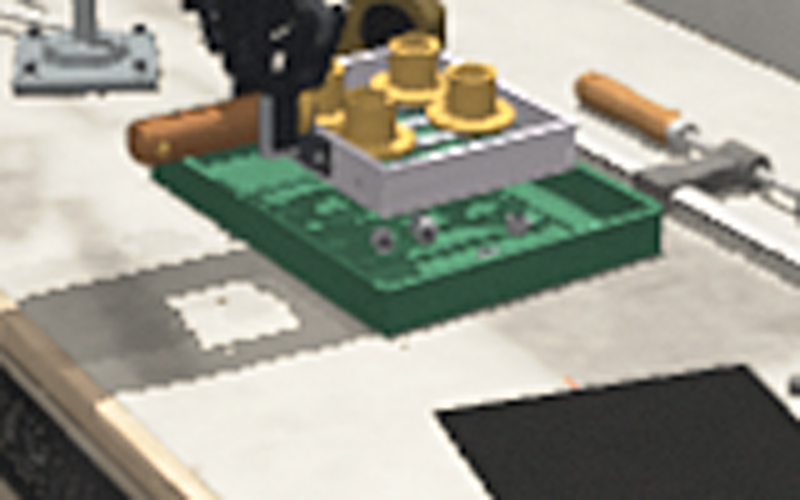

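Nuts are already dropping: four show in the tray at (380,238), (425,228), (515,222), (485,252). I keep shaking.

Call:
send_rows([
  {"delta_pos":[0,2,0],"angular":[0,0,0],"fingers":1},
  {"delta_pos":[0,2,0],"angular":[0,0,0],"fingers":1},
  {"delta_pos":[0,-2,0],"angular":[0,0,0],"fingers":1},
  {"delta_pos":[0,-2,0],"angular":[0,0,0],"fingers":1},
  {"delta_pos":[0,2,0],"angular":[0,0,0],"fingers":1},
  {"delta_pos":[0,2,0],"angular":[0,0,0],"fingers":1},
  {"delta_pos":[0,-2,0],"angular":[0,0,0],"fingers":1},
  {"delta_pos":[0,-2,0],"angular":[0,0,0],"fingers":1},
  {"delta_pos":[0,2,0],"angular":[0,0,0],"fingers":1},
  {"delta_pos":[0,2,0],"angular":[0,0,0],"fingers":1},
  {"delta_pos":[0,-2,0],"angular":[0,0,0],"fingers":1},
  {"delta_pos":[0,0,0],"angular":[0,0,0],"fingers":1},
])

```text
clock: 10.4
eef_pos: [0.4382, 0.0445, 0.0646]
tcp_rot: [[-1.0, -0.03, 0.001], [-0.03, 1.0, -0.002], [-0.001, -0.002, -1.0]]
ft_force: [0.7, -0.4, -4.9]
grip_width: 0.282
```

```bash
python3 look.py s5
```

```text
t 10.5 pos [0.4359 0.0503 0.0642] F [-0.7  0.7 -4.9] w 0.281
delta_pos [-0.02  0.07  0.02] angular [ 0.0022 -0.0019 -0.0004] rows 0.0
```

View pics/s5.png

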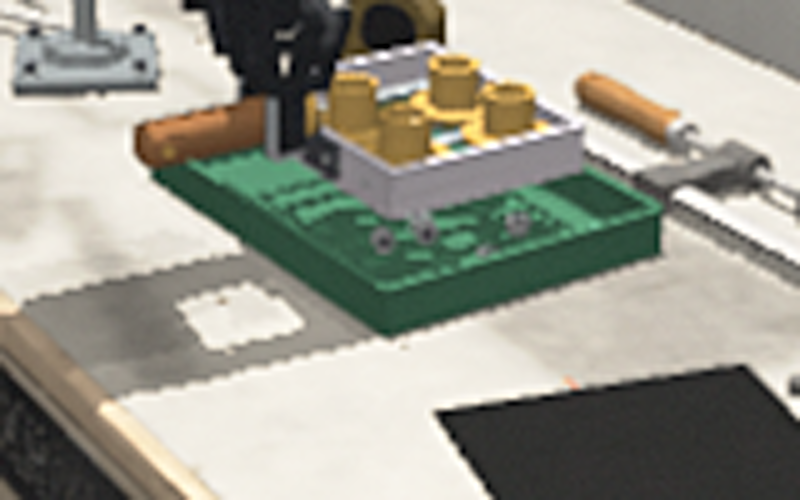

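Call:
send_rows([
  {"delta_pos":[0,2.3,0],"angular":[0,0,0],"fingers":1},
  {"delta_pos":[0,2.3,0],"angular":[0,0,0],"fingers":1},
  {"delta_pos":[0,-2.3,0],"angular":[0,0,0],"fingers":1},
  {"delta_pos":[0,-2.3,0],"angular":[0,0,0],"fingers":1},
  {"delta_pos":[0,2.3,0],"angular":[0,0,0],"fingers":1},
  {"delta_pos":[0,2.3,0],"angular":[0,0,0],"fingers":1},
  {"delta_pos":[0,-2.3,0],"angular":[0,0,0],"fingers":1},
  {"delta_pos":[0,-2.3,0],"angular":[0,0,0],"fingers":1},
  {"delta_pos":[0,2.3,0],"angular":[0,0,0],"fingers":1},
  {"delta_pos":[0,2.3,0],"angular":[0,0,0],"fingers":1},
  {"delta_pos":[0,-2.3,0],"angular":[0,0,0],"fingers":1},
  {"delta_pos":[0,-2.3,0],"angular":[0,0,0],"fingers":1},
])

```text
clock: 11.7
eef_pos: [0.4375, 0.0244, 0.0643]
tcp_rot: [[-0.999, -0.035, -0.001], [-0.035, 0.999, -0.0], [0.001, -0.0, -1.0]]
ft_force: [0.9, -0.5, -4.9]
grip_width: 0.282
```

Call:
send_rows([
  {"delta_pos":[0,4.6,0],"angular":[0,0,0],"fingers":1},
  {"delta_pos":[0,4.6,0],"angular":[0,0,0],"fingers":1},
  {"delta_pos":[0,0,0],"angular":[0,0,0],"fingers":1},
  {"delta_pos":[0,0,0],"angular":[0,0,0],"fingers":1},
  {"delta_pos":[0,4.6,0],"angular":[0,0,0],"fingers":1},
  {"delta_pos":[0,4.6,0],"angular":[0,0,0],"fingers":1},
  {"delta_pos":[0,0,0],"angular":[0,0,0],"fingers":1},
  {"delta_pos":[0,0,0],"angular":[0,0,0],"fingers":1},
  {"delta_pos":[0,2.3,0],"angular":[0,0,0],"fingers":1},
  {"delta_pos":[0,2.3,0],"angular":[0,0,0],"fingers":1},
  {"delta_pos":[0,2.3,-1],"angular":[0,0,0],"fingers":1},
  {"delta_pos":[0,2.3,-2],"angular":[0,0,0],"fingers":1},
])

```text
clock: 12.9
eef_pos: [0.4364, 0.0473, 0.0849]
tcp_rot: [[-0.999, -0.036, -0.002], [-0.036, 0.999, -0.0], [0.002, -0.0, -1.0]]
ft_force: [0.5, -0.0, -5.0]
grip_width: 0.286
```

```bash
python3 look.py s6; python3 - <<'E'
from h import *
t=cap('top')
cv2.imwrite('pics/t6.png',cv2.resize(t['image'][140:260,240:365],None,fx=5,fy=5,interpolation=cv2.INTER_CUBIC))
E
```

```text
t 13.0 pos [0.4382 0.047  0.0862] F [ 0.6  0.4 -5. ] w 0.282
delta_pos [0.22 0.41 2.22] angular [-0.0011  0.0031  0.0003] rows 0.5
```

View pics/s6.png

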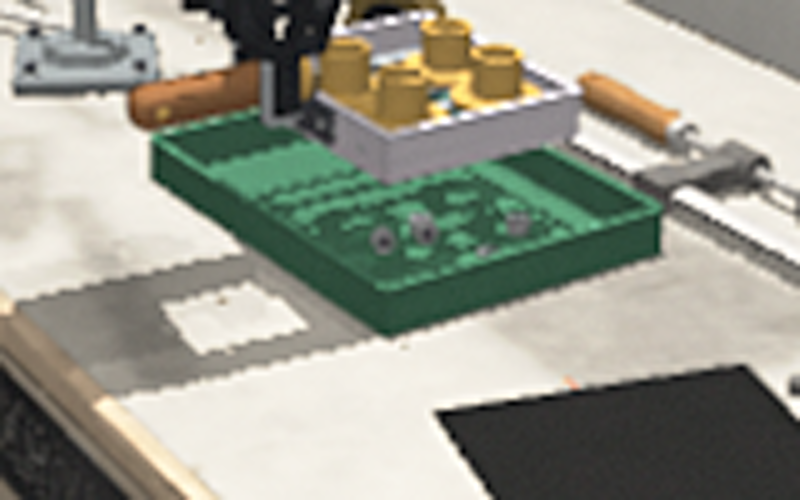

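View pics/t6.png

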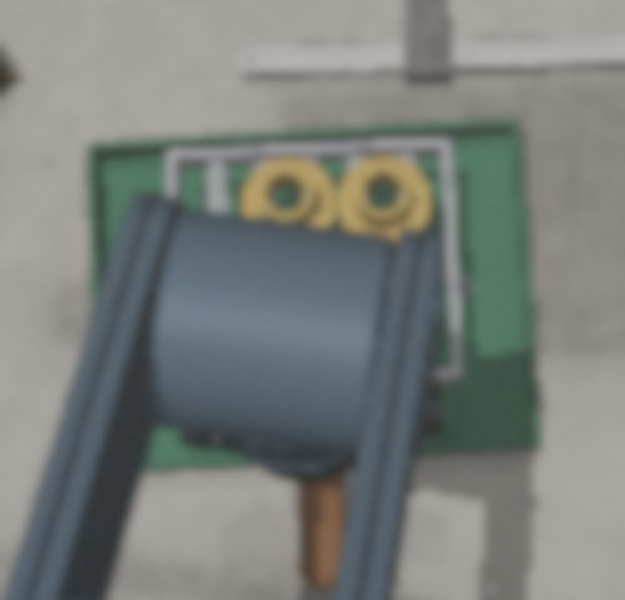

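Call:
send_rows([
  {"delta_pos":[0.2,-2.2,1],"angular":[0,0,0],"fingers":1},
  {"delta_pos":[0.2,-2.2,2.2],"angular":[0,0,0],"fingers":1},
  {"delta_pos":[0.2,2.6,2.2],"angular":[0,0,0],"fingers":1},
  {"delta_pos":[0.2,-2.2,2.2],"angular":[0,0,0],"fingers":1},
  {"delta_pos":[0.2,-2.2,2.2],"angular":[0,0,0],"fingers":1},
  {"delta_pos":[0.2,2.6,2.2],"angular":[0,0,0],"fingers":1},
  {"delta_pos":[0.2,-2.2,2.2],"angular":[0,0,0],"fingers":1},
  {"delta_pos":[0.2,-2.2,2.2],"angular":[0,0,0],"fingers":1},
  {"delta_pos":[0.2,2.6,2.2],"angular":[0,0,0],"fingers":1},
  {"delta_pos":[0.2,-2.2,2.2],"angular":[0,0,0],"fingers":1},
  {"delta_pos":[0.2,-2.2,2.2],"angular":[0,0,0],"fingers":1},
  {"delta_pos":[0.2,2.6,2.2],"angular":[0,0,0],"fingers":1},
])

```text
clock: 14.25
eef_pos: [0.4375, 0.0699, 0.064]
tcp_rot: [[-1.0, -0.03, 0.006], [-0.03, 1.0, -0.003], [-0.006, -0.003, -1.0]]
ft_force: [1.2, 0.3, -4.5]
grip_width: 0.286
```

Call:
send_rows([
  {"delta_pos":[0,-4,0],"angular":[0,0,0],"fingers":1},
  {"delta_pos":[0,0,0],"angular":[0,0,0],"fingers":1},
  {"delta_pos":[0,0,0],"angular":[0,0,0],"fingers":1},
  {"delta_pos":[0,-4.6,0],"angular":[0,0,0],"fingers":1},
  {"delta_pos":[0,-4.6,0],"angular":[0,0,0],"fingers":1},
  {"delta_pos":[0,0,0],"angular":[0,0,0],"fingers":1},
  {"delta_pos":[0,0,0],"angular":[0,0,0],"fingers":1},
  {"delta_pos":[0,-4.6,0],"angular":[0,0,0],"fingers":1},
  {"delta_pos":[0,-4.6,0],"angular":[0,0,0],"fingers":1},
  {"delta_pos":[0,-2,0],"angular":[0,0,0],"fingers":1},
  {"delta_pos":[0,-2,0],"angular":[0,0,0],"fingers":1},
  {"delta_pos":[0,-2,0],"angular":[0,0,0],"fingers":1},
])

```text
clock: 15.45
eef_pos: [0.4377, 0.05, 0.064]
tcp_rot: [[-0.999, -0.031, 0.005], [-0.031, 1.0, -0.003], [-0.005, -0.004, -1.0]]
ft_force: [-0.4, -0.3, -4.9]
grip_width: 0.286
```

```bash
python3 look.py s7; python3 - <<'E'
from h import *
t=cap('top')
cv2.imwrite('pics/t7.png',cv2.resize(t['image'][140:260,240:365],None,fx=5,fy=5,interpolation=cv2.INTER_CUBIC))
E
```

```text
t 15.55 pos [0.4381 0.0496 0.0641] F [-0.8 -0.4 -4.4] w 0.279
delta_pos [0.2  0.14 0.  ] angular [-0.0037  0.0056 -0.0041] rows 0.0
```

View pics/s7.png

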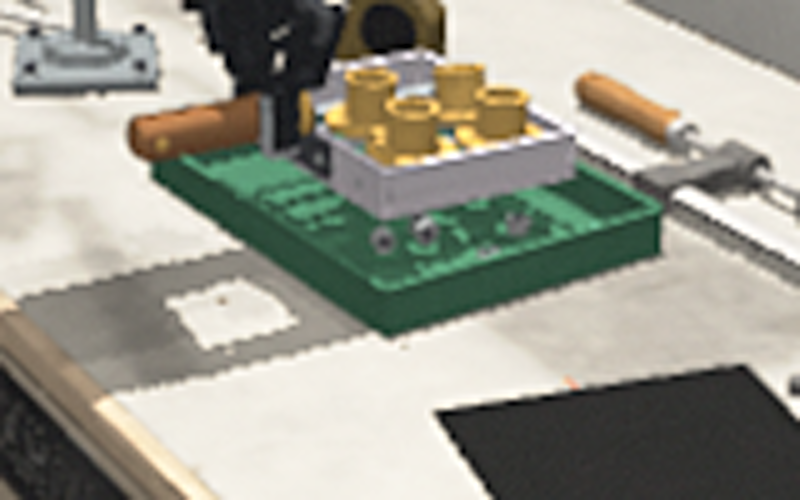

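View pics/t7.png

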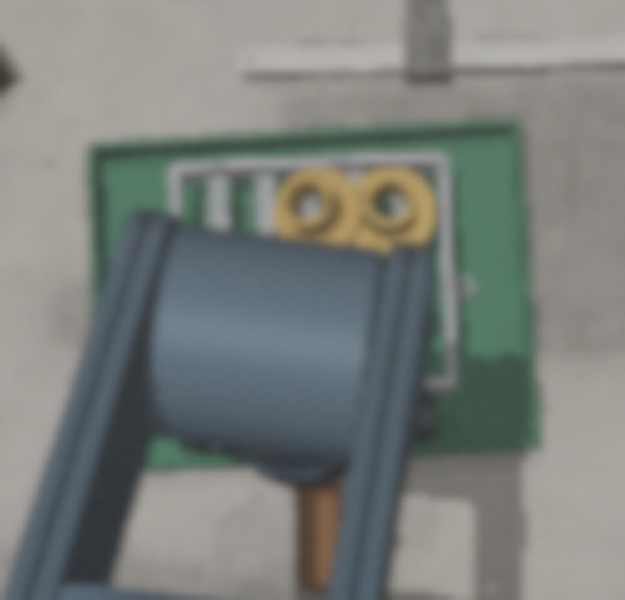

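Call:
send_rows([
  {"delta_pos":[0,0,-0.5],"angular":[0,0,0],"fingers":1},
  {"delta_pos":[0,0,-1.5],"angular":[0,0,0],"fingers":1},
  {"delta_pos":[0,0,-2.7],"angular":[0,0,0],"fingers":1},
  {"delta_pos":[0,0,-3.6],"angular":[0,0,0],"fingers":1},
  {"delta_pos":[0,0,-4],"angular":[0,0,0],"fingers":1},
])

```text
clock: 16.1
eef_pos: [0.4387, 0.0495, 0.1055]
tcp_rot: [[-1.0, -0.03, 0.008], [-0.03, 1.0, -0.004], [-0.008, -0.004, -1.0]]
ft_force: [0.3, 0.0, -5.9]
grip_width: 0.283
```

```bash
python3 - <<'E'
from h import *
for n in('top','side'):
    t=cap(n);P=cloud(t); im=t['image'].astype(int)
    m=(im.max(-1)<75)&(abs(P[...,0]-.48)<.14)&(abs(P[...,1]+.27)<.14)&(P[...,2]<.015)
    m=cv2.morphologyEx(m.astype(np.uint8),cv2.MORPH_OPEN,np.ones((3,3)))
    k,l,stt,_=cv2.connectedComponentsWithStats(m); i=1+np.argmax(stt[1:,4]); m=l==i
    c=max(cv2.findContours(m.astype(np.uint8),0,1)[0],key=cv2.contourArea)[:,0]
    W=np.array([p2w(t,u,v,.003)[:2] for u,v in c])*1000
    print(n,m.sum(),cv2.minAreaRect(W.astype(np.float32)))
    if n=='side':cv2.imwrite('pics/s8.png',cv2.resize(t['image'][170:300,230:440],None,fx=3.8,fy=3.8,interpolation=cv2.INTER_CUBIC))
E
```

```text
top 3677 ((475.6751708984375, -271.47991943359375), (192.4234619140625, 162.2890167236328), 76.32616424560547)
side 3203 ((473.6278991699219, -275.4244689941406), (197.49598693847656, 166.8695831298828), 76.39781188964844)
```

View pics/s8.png

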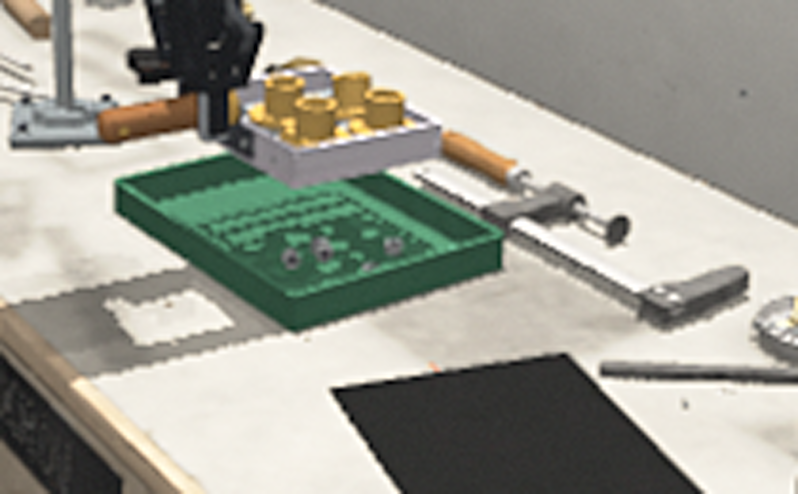

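```bash
python3 - <<'E'
from h import *
goal([.385,-.251,.105],76.4)
E
```

```text
t 16.2 pos [0.4385 0.0496 0.1049] F [-0.8  0.2 -5.3] w 0.283
delta_pos [  6.26 -29.88   0.07] angular [-0.003   0.008   0.2678] rows 6.1
```

Call:
send_rows([
  {"delta_pos":[0.12,-0.6,0],"angular":[0,0.001,0.005],"fingers":1},
  {"delta_pos":[0.44,-2.1,0],"angular":[0,0.002,0.019],"fingers":1},
  {"delta_pos":[0.94,-4.5,0],"angular":[0,0.003,0.04],"fingers":1},
  {"delta_pos":[1.57,-7.5,0],"angular":[-0.001,0.004,0.067],"fingers":1},
  {"delta_pos":[2.25,-10.75,0],"angular":[-0.001,0.005,0.096],"fingers":1},
  {"delta_pos":[3.0,-14.35,0],"angular":[-0.002,0.006,0.129],"fingers":1},
  {"delta_pos":[3.76,-17.95,0],"angular":[-0.002,0.007,0.161],"fingers":1},
  {"delta_pos":[4.5,-21.5,0],"angular":[-0.003,0.008,0.193],"fingers":1},
  {"delta_pos":[5.13,-24.5,0],"angular":[-0.003,0.008,0.22],"fingers":1},
  {"delta_pos":[5.7,-27.2,0],"angular":[-0.003,0.008,0.244],"fingers":1},
  {"delta_pos":[6.07,-29.0,0],"angular":[-0.003,0.008,0.26],"fingers":1},
  {"delta_pos":[6.26,-29.88,0],"angular":[-0.003,0.008,0.268],"fingers":1},
])

```text
clock: 17.4
eef_pos: [0.3843, -0.2529, 0.1052]
tcp_rot: [[-0.971, 0.238, -0.001], [0.238, 0.971, -0.0], [0.001, -0.0, -1.0]]
ft_force: [0.3, 0.1, -3.7]
grip_width: 0.278
```

```bash
python3 - <<'E'
from h import *
t=cap('side')
cv2.imwrite('pics/s9.png',cv2.resize(t['image'][170:320,230:440],None,fx=3.8,fy=3.8,interpolation=cv2.INTER_CUBIC))
t=cap('top')
cv2.imwrite('pics/t9.png',cv2.resize(t['image'][140:260,240:450],None,fx=3.8,fy=3.8,interpolation=cv2.INTER_CUBIC))
goal([.385,-.251,.0255],76.4)
E
```

```text
t 17.5 pos [ 0.3845 -0.2519  0.1053] F [ 0.6  0.  -4. ] w 0.287
delta_pos [-0.03  0.1   7.98] angular [ 0.0002 -0.0006 -0.002 ] rows 1.6
```

View pics/s9.png

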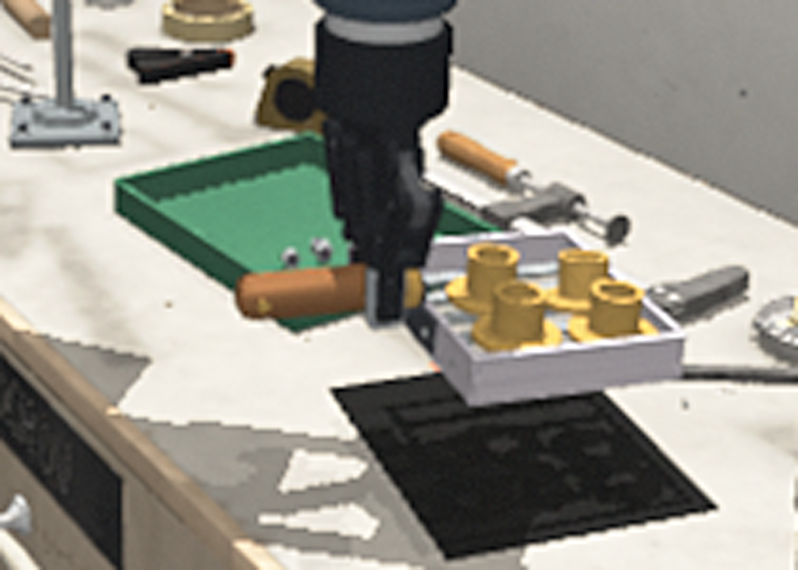

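View pics/t9.png

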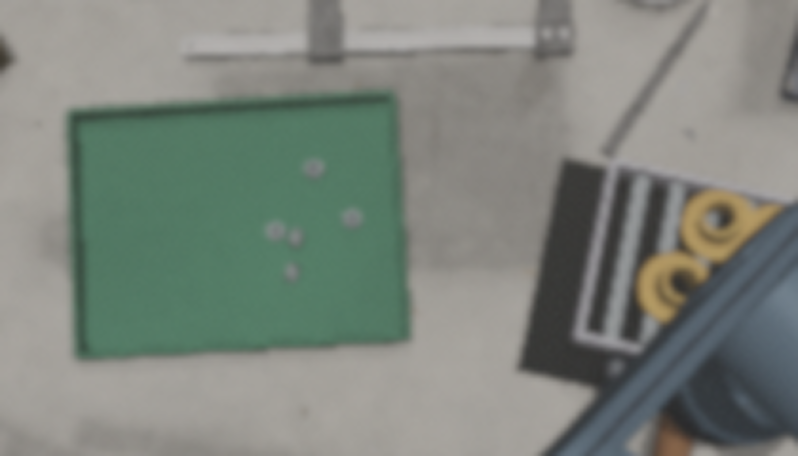

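Call:
send_rows([
  {"delta_pos":[0,0,0.6],"angular":[0,0,0],"fingers":1},
  {"delta_pos":[0,0.05,1.8],"angular":[0,0,0],"fingers":1},
  {"delta_pos":[0,0.1,3.4],"angular":[0,0,0],"fingers":1},
  {"delta_pos":[0,0.1,5],"angular":[0,0,0],"fingers":1},
  {"delta_pos":[0,0.1,6.4],"angular":[0,0,0],"fingers":1},
  {"delta_pos":[0,0.1,7.3],"angular":[0,0,0],"fingers":1},
  {"delta_pos":[0,0.1,7.8],"angular":[0,0,0],"fingers":1},
  {"delta_pos":[0,0.1,8.0],"angular":[0,0,0],"fingers":1},
  {"delta_pos":[0,0.1,8.05],"angular":[0,0,0],"fingers":1},
  {"delta_pos":[0,0.1,8.1],"angular":[0,0,0],"fingers":1},
])

```text
clock: 18.5
eef_pos: [0.3852, -0.251, 0.0249]
tcp_rot: [[-0.972, 0.237, 0.001], [0.237, 0.972, -0.0], [-0.001, -0.0, -1.0]]
ft_force: [-2.0, 2.5, 0.6]
grip_width: 0.286
```

```bash
python3 - <<'E'
from h import *
s=st(); print(s['ft_torque'].round(2))
t=cap('side'); P=cloud(t); s=st()
cv2.imwrite('pics/s10.png',cv2.resize(t['image'][200:320,290:440],None,fx=5,fy=5,interpolation=cv2.INTER_CUBIC))
E
```

```text
t 18.5 pos [ 0.3852 -0.251   0.0249] F [-2.   2.5  0.6] w 0.286
[ 0.3  -0.27  0.24]
t 18.55 pos [ 0.3852 -0.2511  0.0248] F [-0.   1.4  0.1] w 0.285
```

View pics/s10.png

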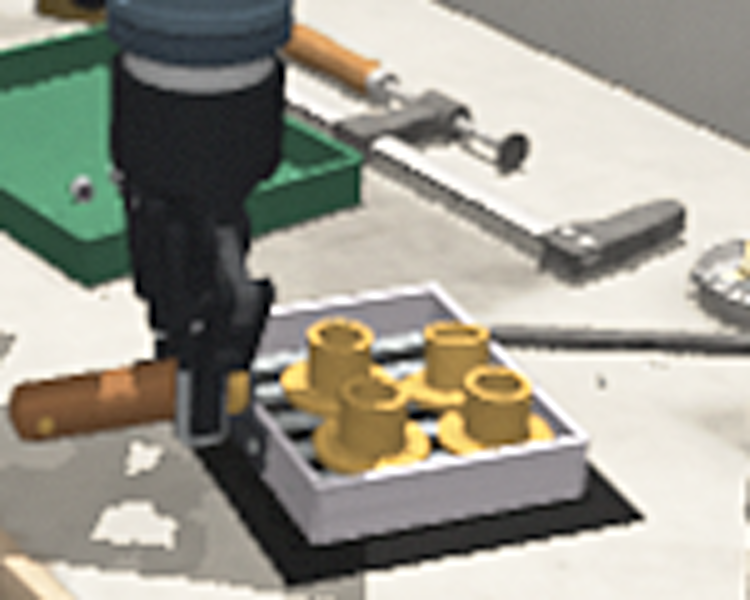

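Call:
send_rows([
  {"delta_pos":[0,0,0],"angular":[0,0,0],"fingers":0.35},
  {"delta_pos":[0,0,0],"angular":[0,0,0],"fingers":0.2},
  {"delta_pos":[0,0,0],"angular":[0,0,0],"fingers":0},
  {"delta_pos":[0,0,0],"angular":[0,0,0],"fingers":-0.5},
  {"delta_pos":[0,0,0],"angular":[0,0,0],"fingers":-1},
  {"delta_pos":[0,0,0],"angular":[0,0,0],"fingers":-1},
  {"delta_pos":[0,0,-3],"angular":[0,0,0],"fingers":-1},
  {"delta_pos":[0,0,-8],"angular":[0,0,0],"fingers":-1},
  {"delta_pos":[0,0,-13],"angular":[0,0,0],"fingers":-1},
  {"delta_pos":[0,5,-13],"angular":[0,0,0],"fingers":-1},
  {"delta_pos":[0,10,-13],"angular":[0,0,0],"fingers":-1},
  {"delta_pos":[0,14,-13],"angular":[0,0,0],"fingers":-1},
])

```text
clock: 19.75
eef_pos: [0.4184, -0.1133, 0.1553]
tcp_rot: [[-0.971, 0.238, 0.002], [0.238, 0.971, -0.001], [-0.002, -0.0, -1.0]]
ft_force: [0.7, -0.5, -0.4]
grip_width: 1.001
```

```bash
python3 - <<'E'
from h import *
for n in ('side','top'):
    t=cap(n,n+'11.png')
    o=(200,290) if n=='side' else (165,360)
    cv2.imwrite('pics/%s11b.png'%n,cv2.resize(t['image'][o[0]:o[0]+(120 if n=='side' else 100),o[1]:o[1]+(150 if n=='side' else 100)],None,fx=5,fy=5,interpolation=cv2.INTER_CUBIC))
    for k in ['nut1','bush1']:
        for d in optics.find_in(k,n): print(n,k,round(d['conf'],2),np.round(d['point']),p2w(t,*d['point']).round(3))
E
```

```text
side bush1 0.64 [390. 282.] [ 0.491 -0.339  0.041]
side bush1 0.58 [377. 275.] [ 0.497 -0.288  0.034]
side bush1 0.52 [364. 286.] [ 0.437 -0.317  0.037]
side bush1 0.51 [356. 275.] [ 0.454 -0.266  0.036]
top bush1 0.66 [437. 208.] [ 0.496 -0.33   0.021]
top bush1 0.47 [427. 223.] [ 0.45  -0.295  0.047]
```

View pics/side11b.png

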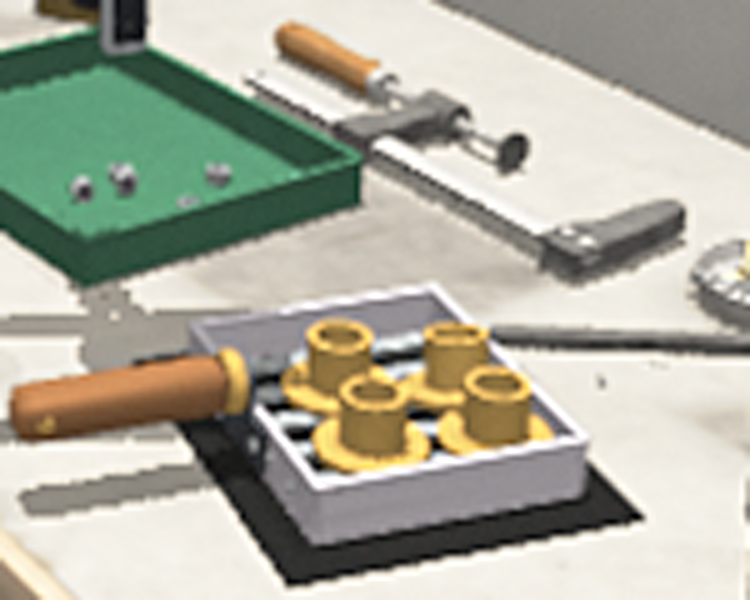

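View pics/top11b.png

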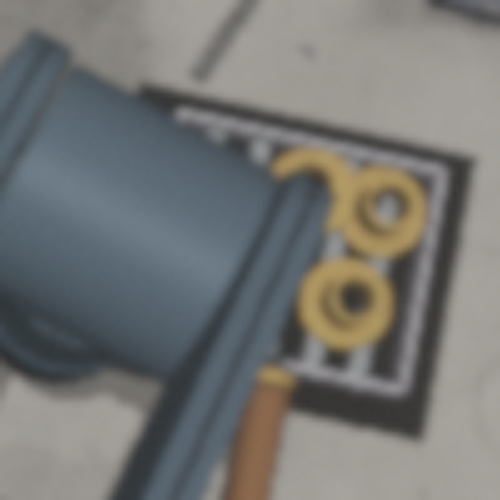

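Call:
send_rows([
  {"delta_pos":[0,5,-1],"angular":[0,0,0],"fingers":-1},
  {"delta_pos":[0,10,-2],"angular":[0,0,0],"fingers":-1},
  {"delta_pos":[0,15,-3],"angular":[0,0,0],"fingers":-1},
  {"delta_pos":[0,20,-4],"angular":[0,0,0],"fingers":-1},
  {"delta_pos":[0,22,-4],"angular":[0,0,0],"fingers":-1},
  {"delta_pos":[0,22,-4],"angular":[0,0,0],"fingers":-1},
])

```text
clock: 20.65
eef_pos: [0.4717, 0.099, 0.1948]
tcp_rot: [[-0.972, 0.236, 0.002], [0.236, 0.972, -0.001], [-0.002, -0.0, -1.0]]
ft_force: [-0.1, 0.1, 0.9]
grip_width: 1.002
```

```bash
python3 - <<'E'
from h import *
t=cap('top','top12.png')
cv2.imwrite('pics/top12b.png',cv2.resize(t['image'][165:275,360:470],None,fx=5,fy=5,interpolation=cv2.INTER_CUBIC))
P=cloud(t)
for k in ['nut1','bush1']:
        for d in optics.find_in(k,'top'): print(k,round(d['conf'],2),np.round(d['point']),p2w(t,*d['point']).round(3))
# hub tops: z ~.049
m=((abs(P[...,2]-.049)<.006)&(abs(P[...,0]-.48)<.1)&(abs(P[...,1]+.28)<.1)).astype(np.uint8)
k,l,s,c=cv2.connectedComponentsWithStats(m)
for i in range(1,k):
    if s[i,4]>15:
        q=P[l==i]; print('hub',s[i,4],q.mean(0).round(4),((q.min(0)+q.max(0))/2).round(4),np.ptp(q,0).round(3))
E
```

```text
nut1 0.43 [227. 149.] [0.509 0.151 0.574]
bush1 0.67 [439. 208.] [ 0.496 -0.335  0.028]
bush1 0.54 [428. 224.] [ 0.452 -0.307  0.003]
bush1 0.46 [421. 204.] [ 0.51  -0.285  0.019]
bush1 0.39 [195. 218.] [0.47  0.355 0.04 ]
hub 51 [ 0.5126 -0.2832  0.0492] [ 0.5118 -0.2825  0.0489] [0.031 0.028 0.012]
hub 51 [ 0.5005 -0.3268  0.0483] [ 0.5014 -0.327   0.0488] [0.029 0.029 0.011]
hub 46 [ 0.4658 -0.255   0.0488] [ 0.4652 -0.2552  0.0484] [0.028 0.03  0.01 ]
hub 50 [ 0.4474 -0.3041  0.0488] [ 0.4478 -0.305   0.0484] [0.028 0.029 0.01 ]
hub 64 [ 0.3957 -0.2501  0.0506] [ 0.3981 -0.2508  0.049 ] [0.034 0.025 0.012]
```

View pics/top12b.png

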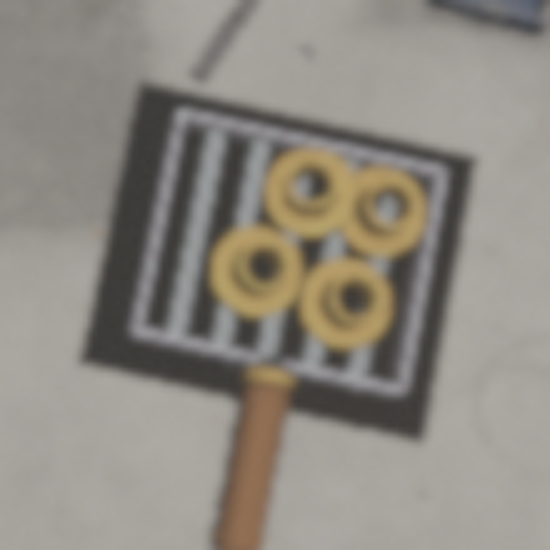

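```bash
python3 - <<'E'
from h import *
t=cap('top');P=cloud(t)
T=np.array(t['cam_to_world'])
for c in [(.512,-.283),(.501,-.327),(.4655,-.2552),(.4476,-.3046)]:
    q=(T[:3,:3].T@(np.array([*c,.025])-T[:3,3])); u=t['cx']+t['fx']*q[0]/-q[2]; v=t['cy']-t['fy']*q[1]/-q[2]
    u,v=int(round(u)),int(round(v)); print(c,u,v)
    print((P[v-5:v+6,u-5:u+6,2]*1000).round(0).astype(int))
E
```

```text
(0.512, -0.283) 420 203
[[1284   25   26   51   50   45   40   40   40   46   56]
 [  23   23   30   48   46   33   26   26   31   37   47]
 [  24   21   50   46 1284   17   22    2    5    3   33]
 [  20   23   50   47   23   17   23   -1    1    1   -1]
 [  17   25   46   45   17   18   17    6    4    5    5]
 [  21   23   35   50   17   21   20    5    4    3    6]
 [  27   23   29   48   53   16   15    2    0    5   53]
 [  25   20   26   36   50   49   48   54   53   51   55]
 [  21   19   25   26   38   49   48   53   51   50   40]
 [  27   22   25   22   24   32   35   41   34   36   28]
 [  24   23   20   27   28   21   27   27   26   27   31]]
(0.501, -0.327) 436 206
[[  37   21   25   22   49   49   49   50   49   50 1284]
 [  30   26   20   51   51   43   37   37   39   50   49]
 [  34   27   49   45   23   18   21   26   32   41   42]
 [  33   33   47   49    1   13   20   19   25   38   46]
 [  30   35   48   50    2   18   21   18   22   29   33]
 [  28   40   47   55    4   21   17   14   21   27   43]
 [  25   34   49   50    1   17   16   19   16   29   42]
 [  28 
[... 371 characters left out ...]
18  9 -1  1  4  1 26 36]
 [23 40 47 47  4  7  2  9  6 24 35]
 [27 34 46 47  2  5  5  2  4 24 42]
 [27 34 43 48 49  5  3  3  4 26 48]
 [19 25 39 48 51 52  6  4 17 46 49]
 [22 26 28 41 45 48 45 50 45 49 30]
 [24 25 30 31 33 40 41 40 32 18 27]
 [25 25 22 24 25 20 29 20 24 20 27]]
(0.4476, -0.3046) 429 225
[[23 22 27 38 46 49 47 48 50 54 49]
 [24 22 35 45 49 29 32 31 39 43 47]
 [22 30 48 47  8  4  5 22 29 39 49]
 [24 38 49 48 -3  3  4  6 22 27 41]
 [25 38 43 48  1  6  5  5  5 26 43]
 [21 34 47 47  0  2  1  1 15 26 36]
 [22 36 49 52  2  4  1  4 14 26 41]
 [26 29 40 52 48  3  2  0 19 33 51]
 [23 24 30 42 52 45 48 47 46 46 47]
 [25 23 28 32 40 46 49 53 48 25 23]
 [25 24 23 25 29 29 31 18 23 22 22]]
```

```bash
python3 - <<'E'
from h import *
s=cap('side');t=cap('top')
a=cv2.resize(s['image'][150:220,215:280],None,fx=6,fy=6,interpolation=cv2.INTER_CUBIC)
b=cv2.resize(t['image'][190:250,165:230],None,fx=6,fy=6,interpolation=cv2.INTER_CUBIC)
b=cv2.copyMakeBorder(b,0,a.shape[0]-b.shape[0],0,0,0)
cv2.imwrite('pics/arb.png',np.hstack([a,b]))
def proj(c,p):
    T=np.array(c['cam_to_world']); q=T[:3,:3].T@(np.array(p)-T[:3,3]); return np.array([c['cx']+c['fx']*q[0]/-q[2],c['cy']-c['fy']*q[1]/-q[2]])
for p in [(.471,.364,.158),(.471,.364,.022),(.471,.364,.08)]:
    print(p,(proj(s,p)-[215,150])*6+2.5,(proj(t,p)-[165,190])*6+2.5+[390,0])
# grasp directions
B=dict(A=(.512,-.283),B=(.501,-.327),C=(.4655,-.2552),D=(.4476,-.3046))
cen=np.array([.475,-.273]);a=np.radians(-13.6);R=np.array([[np.cos(a),-np.sin(a)],[np.sin(a),np.cos(a)]])
from itertools import product
def clr(p,ang,others,half):
    d=np.array([np.cos(ang),np.sin(ang)]);n=np.array([-d[1],d[0]]);best=9
    for s_,r,w in product((-1,1),np.linspace(.0,.0145,4),np.linspace(-.011,.011,5)):
        x=p+s_*d*(half+r)+n*w
        for o in others: best=min(best,np.hypot(*(x-o))-.015)
        l=R.T@(x-cen); best=min(best,.0625-abs(l[0]),.074-abs(l[1]))
    return best
names=list(B)
from itertools import permutations
for k in names:
    L=[]
    for deg in range(0,180,5):
        L.append((round(clr(np.array(B[k]),np.radians(deg),[np.array(B[j]) for j in names if j!=k],.022)*1000,1),deg))
    print(k,sorted(L)[::-1][:4])
E
```

```text
(0.471, 0.364, 0.158) [181.26366836  52.13578467] [472.37495817 131.36281403]
(0.471, 0.364, 0.022) [189.45271929 287.39404257] [564.80558121 174.82943147]
(0.471, 0.364, 0.08) [186.01976709 188.77084901] [527.86971198 157.45989262]
A [(np.float64(-3.5), 105), (np.float64(-4.2), 45), (np.float64(-5.2), 110), (np.float64(-5.2), 50)]
B [(np.float64(-7.8), 115), (np.float64(-7.9), 35), (np.float64(-8.3), 40), (np.float64(-8.6), 120)]
C [(np.float64(12.6), 20), (np.float64(11.8), 15), (np.float64(11.2), 25), (np.float64(9.9), 10)]
D [(np.float64(6.8), 20), (np.float64(6.3), 130), (np.float64(6.0), 165), (np.float64(6.0), 15)]
```

View pics/arb.png

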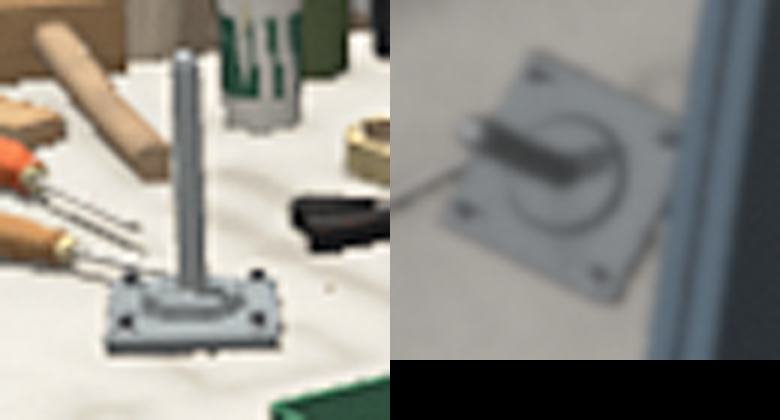

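```bash
python3 - <<'E'
from h import *
s=st(); print(s['joint_positions'].round(2))
goal([.4655,-.2552,.11],20)
E
```

```text
t 20.95 pos [0.4704 0.0963 0.1943] F [-0.7 -0.3 -0.5] w 1.0
[-0.03  0.16  1.75 -0.    1.23 -1.36]
t 20.95 pos [0.4704 0.0963 0.1943] F [-0.7 -0.3 -0.5] w 1.0
delta_pos [ -7.94 -34.23   8.48] angular [-0.0011  0.001   0.9798] rows 7.2
```

Call:
send_rows([
  {"delta_pos":[-7.94,-34.23,8.48],"angular":[-0.001,0.001,0.98],"fingers":-0.06},
  {"delta_pos":[-7.94,-34.23,8.48],"angular":[-0.001,0.001,0.98],"fingers":-0.06},
  {"delta_pos":[-7.94,-34.23,8.48],"angular":[-0.001,0.001,0.98],"fingers":-0.06},
  {"delta_pos":[-7.94,-34.23,8.48],"angular":[-0.001,0.001,0.98],"fingers":-0.06},
  {"delta_pos":[-7.94,-34.23,8.48],"angular":[-0.001,0.001,0.98],"fingers":-0.06},
  {"delta_pos":[-7.94,-34.23,8.48],"angular":[-0.001,0.001,0.98],"fingers":-0.06},
  {"delta_pos":[-7.94,-34.23,8.48],"angular":[-0.001,0.001,0.98],"fingers":-0.06},
  {"delta_pos":[-7.94,-34.23,8.48],"angular":[-0.001,0.001,0.98],"fingers":-0.06},
  {"delta_pos":[-7.94,-34.23,8.48],"angular":[-0.001,0.001,0.98],"fingers":-0.06},
  {"delta_pos":[-7.94,-34.23,8.48],"angular":[-0.001,0.001,0.98],"fingers":-0.06},
])

```text
clock: 21.95
eef_pos: [0.4648, -0.2546, 0.1099]
tcp_rot: [[-0.341, 0.94, -0.001], [0.94, 0.341, 0.001], [0.001, -0.0, -1.0]]
ft_force: [-0.7, -0.5, 0.2]
grip_width: 0.535
```

```bash
cat > hubs.py <<'E'
from h import *
def hubs(n):
    t=cap(n);P=cloud(t)
    m=((abs(P[...,2]-.049)<.006)&(P[...,0]>.42)&(P[...,0]<.57)&(abs(P[...,1]+.28)<.1)).astype(np.uint8)
    k,l,s,c=cv2.connectedComponentsWithStats(m)
    for i in range(1,k):
        if s[i,4]>15:
            q=P[l==i]; print(n,'hub',s[i,4],q.mean(0).round(4),((q.min(0)+q.max(0))/2).round(4),np.ptp(q,0).round(3))
    return t
if __name__=='__main__':
    hubs('side'); hubs('top')
E
python3 - <<'E'
from hubs import *
t=hubs('side');cv2.imwrite('pics/s13.png',cv2.resize(t['image'][200:320,290:440],None,fx=5,fy=5,interpolation=cv2.INTER_CUBIC))
goal([.4655,-.2552,.027],20)
E
```

```text
side hub 70 [ 0.464  -0.2564  0.0466] [ 0.4647 -0.2566  0.0467] [0.03  0.032 0.007]
side hub 84 [ 0.508  -0.2868  0.0475] [ 0.51   -0.2852  0.0482] [0.031 0.034 0.01 ]
side hub 74 [ 0.4449 -0.3068  0.0466] [ 0.4452 -0.3059  0.0463] [0.03  0.03  0.006]
side hub 75 [ 0.4977 -0.3282  0.0467] [ 0.4983 -0.3271  0.0467] [0.033 0.03  0.007]
t 22.0 pos [ 0.4651 -0.2539  0.1102] F [ 0.1  1.2 -0.9] w 0.531
delta_pos [-0.14 -0.01  8.32] angular [-0.0001 -0.0009  0.0006] rows 1.7
```

View pics/s13.png

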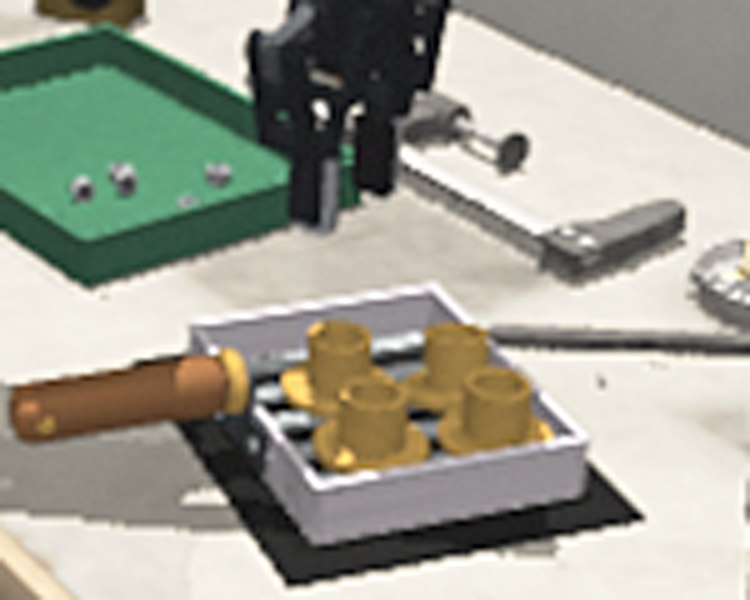

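Nothing has shifted: four bushes stand flange down, and the target hub is at (340,350). I go down and grip it.

Call:
send_rows([
  {"delta_pos":[-0.14,0,3],"angular":[0,0,0],"fingers":-0.06},
  {"delta_pos":[-0.14,0,5.5],"angular":[0,0,0],"fingers":-0.06},
  {"delta_pos":[-0.14,0,7.3],"angular":[0,0,0],"fingers":-0.06},
  {"delta_pos":[-0.14,0,8.2],"angular":[0,0,0],"fingers":-0.06},
  {"delta_pos":[-0.14,0,8.3],"angular":[0,0,0],"fingers":-0.06},
  {"delta_pos":[-0.14,0,8.3],"angular":[0,0,0],"fingers":0.2},
  {"delta_pos":[-0.14,0,8.3],"angular":[0,0,0],"fingers":0.4},
  {"delta_pos":[-0.14,0,8.3],"angular":[0,0,0],"fingers":1},
  {"delta_pos":[-0.14,0,8.3],"angular":[0,0,0],"fingers":1},
  {"delta_pos":[-0.14,0,8.3],"angular":[0,0,0],"fingers":1},
])

```text
clock: 23.0
eef_pos: [0.4665, -0.2556, 0.0285]
tcp_rot: [[-0.342, 0.94, 0.002], [0.94, 0.342, -0.0], [-0.001, 0.002, -1.0]]
ft_force: [-0.0, 2.2, 6.0]
grip_width: 0.337
```

```bash
python3 - <<'E'
from h import *
s=st(); print(s['tcp_rot'].round(3), s['joint_positions'].round(2))
goal([.4655,-.2552,.21],20,s)
E
```

```text
t 23.0 pos [ 0.4665 -0.2556  0.0285] F [-0.   2.2  6. ] w 0.337
[[-0.342  0.94   0.002]
 [ 0.94   0.342 -0.   ]
 [-0.001  0.002 -1.   ]] [-0.71  0.45  1.82  0.    0.87 -1.06]
delta_pos [  0.05  -0.05 -18.15] angular [0.0015 0.0009 0.0004] rows 3.6
```

Call:
send_rows([
  {"delta_pos":[0,0,-1],"angular":[0,0,0],"fingers":1},
  {"delta_pos":[0,0,-3],"angular":[0,0,0],"fingers":1},
  {"delta_pos":[0,0,-7],"angular":[0,0,0],"fingers":1},
  {"delta_pos":[0,0,-11],"angular":[0,0,0],"fingers":1},
  {"delta_pos":[0,0,-15],"angular":[0,0,0],"fingers":1},
  {"delta_pos":[0,0,-18.5],"angular":[0,0,0],"fingers":1},
  {"delta_pos":[0,0,-18.5],"angular":[0,0,0],"fingers":1},
])

```text
clock: 23.7
eef_pos: [0.4684, -0.2576, 0.22]
tcp_rot: [[-0.342, 0.94, 0.01], [0.94, 0.342, -0.008], [-0.011, 0.007, -1.0]]
ft_force: [0.2, -1.5, -0.4]
grip_width: 0.335
```

```bash
python3 - <<'E'
from hubs import *
t=hubs('side');cv2.imwrite('pics/s14.png',cv2.resize(t['image'][150:320,270:440],None,fx=3.5,fy=3.5,interpolation=cv2.INTER_CUBIC))
goal([.472,.3635,.21],20)
E
```

```text
side hub 78 [ 0.508  -0.2866  0.0477] [ 0.5102 -0.2839  0.0484] [0.03  0.031 0.01 ]
side hub 72 [ 0.4458 -0.3064  0.0465] [ 0.4468 -0.3054  0.0467] [0.03  0.032 0.006]
side hub 78 [ 0.4977 -0.3289  0.0465] [ 0.499  -0.3279  0.0462] [0.03  0.031 0.006]
t 23.75 pos [ 0.4673 -0.2567  0.2171] F [ 0.4 -0.  -0.7] w 0.339
delta_pos [58.12 21.66  0.4 ] angular [0.0048 0.007  0.0002] rows 12.4
```

View pics/s14.png

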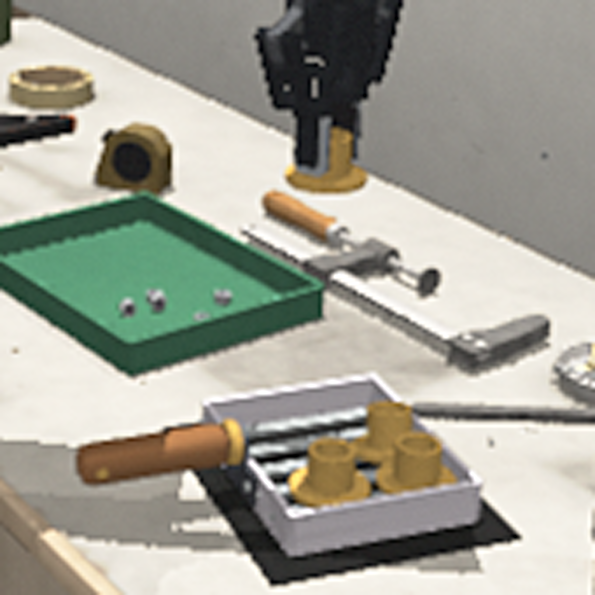

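Call:
send_rows([
  {"delta_pos":[58.1,21.7,0.4],"angular":[0.005,0.007,0],"fingers":1},
  {"delta_pos":[58.1,21.7,0.4],"angular":[0.005,0.007,0],"fingers":1},
  {"delta_pos":[58.1,21.7,0.4],"angular":[0.005,0.007,0],"fingers":1},
  {"delta_pos":[58.1,21.7,0.4],"angular":[0.005,0.007,0],"fingers":1},
  {"delta_pos":[58.1,21.7,0.4],"angular":[0.005,0.007,0],"fingers":1},
  {"delta_pos":[58.1,21.7,0.4],"angular":[0.005,0.007,0],"fingers":1},
  {"delta_pos":[58.1,21.7,0.4],"angular":[0.005,0.007,0],"fingers":1},
  {"delta_pos":[58.1,21.7,0.4],"angular":[0.005,0.007,0],"fingers":1},
  {"delta_pos":[58.1,21.7,0.4],"angular":[0.005,0.007,0],"fingers":1},
  {"delta_pos":[58.1,21.7,0.4],"angular":[0.005,0.007,0],"fingers":1},
  {"delta_pos":[58.1,21.7,0.4],"angular":[0.005,0.007,0],"fingers":1},
  {"delta_pos":[58.1,21.7,0.4],"angular":[0.005,0.007,0],"fingers":1},
])

```text
clock: 24.95
eef_pos: [0.4711, 0.3461, 0.2088]
tcp_rot: [[-0.342, 0.94, -0.002], [0.94, 0.342, -0.001], [-0.001, -0.003, -1.0]]
ft_force: [0.6, -0.1, -0.3]
grip_width: 0.335
```

```bash
python3 - <<'E'
from h import *
goal([.472,.3635,.21],20)
E
```

```text
t 24.95 pos [0.4711 0.3461 0.2088] F [ 0.6 -0.1 -0.3] w 0.335
delta_pos [ 1.61  0.68 -0.12] angular [-0.0025  0.0006  0.0003] rows 0.3
```

Call:
send_rows([
  {"delta_pos":[1.61,0.68,-0.12],"angular":[-0.0025,0,0],"fingers":1},
  {"delta_pos":[1.61,0.68,-0.12],"angular":[-0.0025,0,0],"fingers":1},
  {"delta_pos":[1.61,0.68,-0.12],"angular":[-0.0025,0,0],"fingers":1},
])

```text
clock: 25.25
eef_pos: [0.4711, 0.363, 0.2086]
tcp_rot: [[-0.343, 0.939, -0.002], [0.939, 0.343, -0.002], [-0.002, -0.003, -1.0]]
ft_force: [0.1, -0.6, -0.1]
grip_width: 0.339
```

```bash
cat > arb.py <<'E'
from h import *
import sys
s=cap('side');t=cap('top')
a=cv2.resize(s['image'][110:215,205:290],None,fx=5,fy=5,interpolation=cv2.INTER_CUBIC)
b=cv2.resize(t['image'][175:250,150:225],None,fx=5,fy=5,interpolation=cv2.INTER_CUBIC)
b=cv2.copyMakeBorder(b,0,a.shape[0]-b.shape[0],0,0,0)
cv2.imwrite('pics/%s.png'%sys.argv[1],np.hstack([a,b]))
def proj(c,p):
    T=np.array(c['cam_to_world']); q=T[:3,:3].T@(np.array(p)-T[:3,3]); return np.array([c['cx']+c['fx']*q[0]/-q[2],c['cy']-c['fy']*q[1]/-q[2]])
st0=st(); p=st0['eef_pos']; print((proj(s,p)-[205,110])*5+2,(proj(t,p)-[150,175])*5+2+[425,0])
goal([.472,.3635,.15],None,st0)
E
python3 arb.py a1
```

```text
t 25.35 pos [0.4717 0.3621 0.2094] F [-0.3 -0.2 -0.5] w 0.339
[200.55728117 166.69794956] [538.50330249 166.89809852]
delta_pos [0.13 0.08 5.94] angular [-0.0017  0.0013  0.    ] rows 1.2
```

View pics/a1.png

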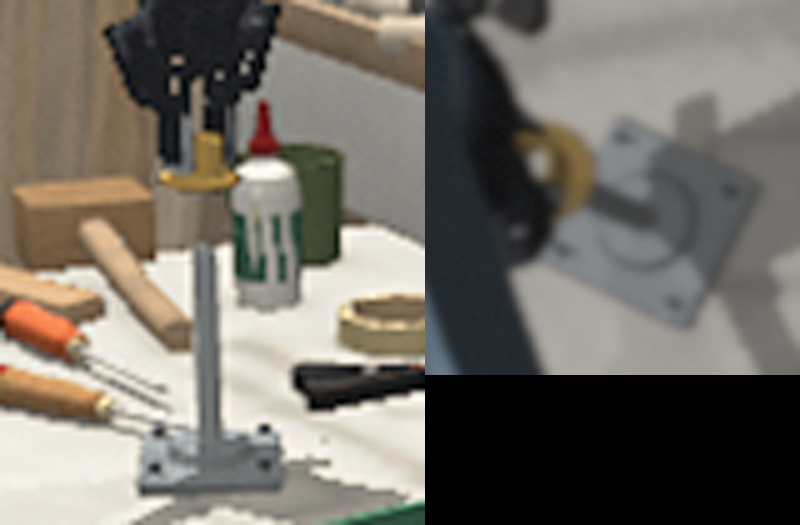

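Call:
send_rows([
  {"delta_pos":[0.1,0.13,1.5],"angular":[0,0,0],"fingers":1},
  {"delta_pos":[0.1,0.13,3],"angular":[0,0,0],"fingers":1},
  {"delta_pos":[0.1,0.13,4.2],"angular":[0,0,0],"fingers":1},
  {"delta_pos":[0.1,0.13,5],"angular":[0,0,0],"fingers":1},
  {"delta_pos":[0.1,0.13,5.6],"angular":[0,0,0],"fingers":1},
  {"delta_pos":[0.1,0.13,6],"angular":[0,0,0],"fingers":1},
  {"delta_pos":[0.1,0.13,6],"angular":[0,0,0],"fingers":1},
])

```text
clock: 26.05
eef_pos: [0.4724, 0.3633, 0.149]
tcp_rot: [[-0.341, 0.94, -0.002], [0.94, 0.341, -0.002], [-0.001, -0.002, -1.0]]
ft_force: [0.3, -0.0, -0.8]
grip_width: 0.336
```

```bash
python3 arb.py a2
```

```text
t 26.15 pos [0.4728 0.3636 0.1498] F [-0.4 -1.3 -0.1] w 0.336
[204.17259955 255.36285609] [574.75888648 183.40716126]
delta_pos [ 0.02 -0.07 -0.02] angular [-0.001   0.0012  0.    ] rows 0.0
```

View pics/a2.png

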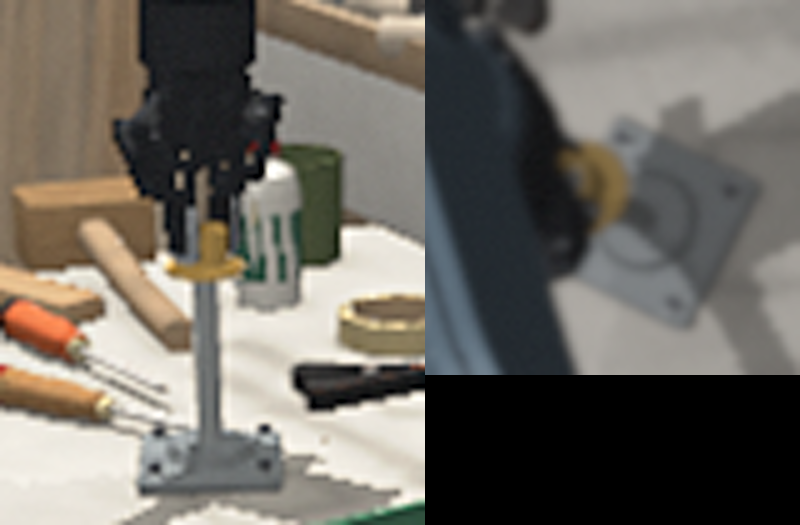

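Call:
send_rows([
  {"delta_pos":[0,0,1],"angular":[0,0,0],"fingers":1},
  {"delta_pos":[0,0,2.2],"angular":[0,0,0],"fingers":1},
  {"delta_pos":[0,0,3.3],"angular":[0,0,0],"fingers":1},
  {"delta_pos":[0,0,4],"angular":[0,0,0],"fingers":1},
  {"delta_pos":[0,0,4],"angular":[0,0,0],"fingers":1},
])

```text
clock: 26.65
eef_pos: [0.4718, 0.363, 0.1078]
tcp_rot: [[-0.341, 0.94, -0.003], [0.94, 0.341, -0.003], [-0.002, -0.004, -1.0]]
ft_force: [-0.6, -0.7, -0.4]
grip_width: 0.337
```

Call:
send_rows([
  {"delta_pos":[0,0,0],"angular":[0,0,0],"fingers":0.1},
  {"delta_pos":[0,0,0],"angular":[0,0,0],"fingers":-0.06},
  {"delta_pos":[0,0,0],"angular":[0,0,0],"fingers":-0.06},
  {"delta_pos":[0,0,0],"angular":[0,0,0],"fingers":-0.06},
  {"delta_pos":[0,0,-4],"angular":[0,0,0],"fingers":-0.06},
  {"delta_pos":[0,0,-8.5],"angular":[0,0,0],"fingers":-0.06},
  {"delta_pos":[0,0,-11],"angular":[0,0,0],"fingers":-0.06},
  {"delta_pos":[0,0,-11],"angular":[0,0,0],"fingers":-0.06},
])

```text
clock: 27.45
eef_pos: [0.4744, 0.3646, 0.2232]
tcp_rot: [[-0.342, 0.94, 0.005], [0.94, 0.342, 0.002], [-0.0, 0.005, -1.0]]
ft_force: [-0.6, 0.3, -0.1]
grip_width: 0.531
```

```bash
python3 arb.py a3;  python3 - <<'E'
from hubs import *
hubs('side');hubs('top')
goal([.4465,-.305,.11],20)
E
```

```text
t 27.55 pos [0.4723 0.3634 0.2184] F [ 0.1 -0.7 -0.9] w 0.527
[199.9769469  152.35050363] [529.53524025 162.84077378]
delta_pos [ 0.03 -0.    6.84] angular [-0.0027  0.0014  0.    ] rows 1.4
side hub 84 [ 0.5084 -0.2867  0.0475] [ 0.5102 -0.285   0.0483] [0.032 0.032 0.01 ]
side hub 76 [ 0.4443 -0.3064  0.0465] [ 0.4453 -0.3058  0.0465] [0.03  0.03  0.006]
side hub 72 [ 0.4979 -0.3286  0.0467] [ 0.4976 -0.3271  0.0465] [0.031 0.031 0.007]
top hub 46 [ 0.5125 -0.2826  0.0497] [ 0.5123 -0.2828  0.0486] [0.029 0.028 0.011]
top hub 54 [ 0.4998 -0.3266  0.0493] [ 0.5006 -0.3269  0.049 ] [0.028 0.029 0.012]
top hub 49 [ 0.4475 -0.3043  0.0488] [ 0.4476 -0.3049  0.0486] [0.029 0.029 0.01 ]
t 27.65 pos [0.4713 0.3629 0.2165] F [ 0.2 -0.   0.1] w 0.531
delta_pos [-61.91 -25.06  10.93] angular [-0.0067  0.0019 -0.0007] rows 13.5
```

View pics/a3.png

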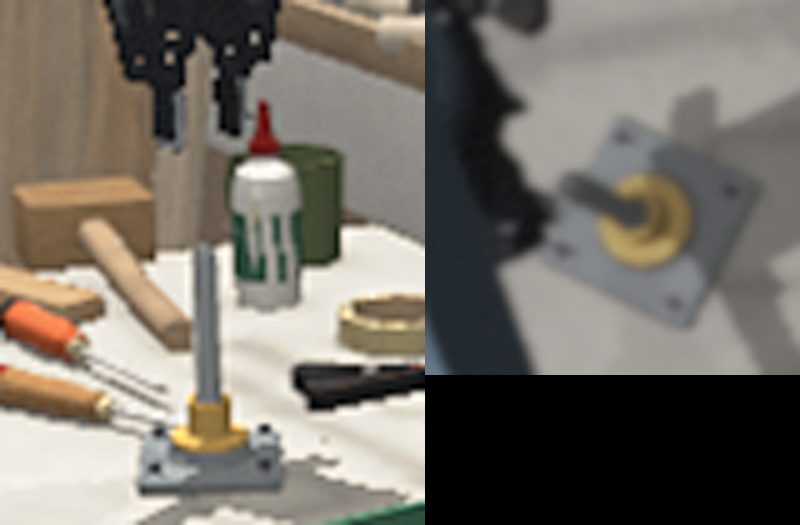

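Call:
send_rows([
  {"delta_pos":[-61.9,-25.06,10.9],"angular":[-0.006,0.002,0],"fingers":-0.06},
  {"delta_pos":[-61.9,-25.06,10.9],"angular":[-0.006,0.002,0],"fingers":-0.06},
  {"delta_pos":[-61.9,-25.06,10.9],"angular":[-0.006,0.002,0],"fingers":-0.06},
  {"delta_pos":[-61.9,-25.06,10.9],"angular":[-0.006,0.002,0],"fingers":-0.06},
  {"delta_pos":[-61.9,-25.06,10.9],"angular":[-0.006,0.002,0],"fingers":-0.06},
  {"delta_pos":[-61.9,-25.06,10.9],"angular":[-0.006,0.002,0],"fingers":-0.06},
  {"delta_pos":[-61.9,-25.06,10.9],"angular":[-0.006,0.002,0],"fingers":-0.06},
  {"delta_pos":[-61.9,-25.06,10.9],"angular":[-0.006,0.002,0],"fingers":-0.06},
  {"delta_pos":[-61.9,-25.06,10.9],"angular":[-0.006,0.002,0],"fingers":-0.06},
  {"delta_pos":[-61.9,-25.06,10.9],"angular":[-0.006,0.002,0],"fingers":-0.06},
  {"delta_pos":[-61.9,-25.06,10.9],"angular":[-0.006,0.002,0],"fingers":-0.06},
  {"delta_pos":[-61.9,-25.06,10.9],"angular":[-0.006,0.002,0],"fingers":-0.06},
])

```text
clock: 28.85
eef_pos: [0.4481, -0.2299, 0.1208]
tcp_rot: [[-0.341, 0.94, -0.003], [0.94, 0.341, 0.002], [0.003, -0.002, -1.0]]
ft_force: [2.2, 0.9, 0.2]
grip_width: 0.529
```

```bash
python3 - <<'E'
from hubs import *
t=hubs('side');
goal([.4465,-.305,.08],20)
E
```

```text
side hub 83 [ 0.5075 -0.2869  0.0477] [ 0.5095 -0.2848  0.049 ] [0.03  0.032 0.012]
side hub 73 [ 0.4446 -0.3068  0.0468] [ 0.4459 -0.3059  0.0469] [0.029 0.03  0.008]
side hub 79 [ 0.4978 -0.3284  0.0462] [ 0.4981 -0.3283  0.0462] [0.035 0.03  0.006]
t 28.9 pos [ 0.4482 -0.2377  0.12  ] F [ 0.4 -6.4 -0.7] w 0.526
delta_pos [-6.27 -2.42  4.03] angular [-0.0035  0.0025 -0.0039] rows 1.6
```

Call:
send_rows([
  {"delta_pos":[-6.27,-2.42,4],"angular":[-0.0035,0.0025,-0.004],"fingers":-0.06},
  {"delta_pos":[-6.27,-2.42,4],"angular":[-0.0035,0.0025,-0.004],"fingers":-0.06},
  {"delta_pos":[-6.27,-2.42,4],"angular":[-0.0035,0.0025,-0.004],"fingers":-0.06},
  {"delta_pos":[-6.27,-2.42,4],"angular":[-0.0035,0.0025,-0.004],"fingers":-0.06},
  {"delta_pos":[-6.27,-2.42,4],"angular":[-0.0035,0.0025,-0.004],"fingers":-0.06},
])

```text
clock: 29.4
eef_pos: [0.4462, -0.3036, 0.0799]
tcp_rot: [[-0.343, 0.94, -0.001], [0.94, 0.343, 0.002], [0.002, -0.0, -1.0]]
ft_force: [-0.2, 0.6, 0.6]
grip_width: 0.528
```

```bash
python3 - <<'E'
from h import *
goal([.4465,-.305,.0295],20)
E
```

```text
t 29.4 pos [ 0.4462 -0.3036  0.0799] F [-0.2  0.6  0.6] w 0.528
delta_pos [-0.15 -0.02  5.04] angular [-0.0005 -0.0018  0.0005] rows 1.0
```

Call:
send_rows([
  {"delta_pos":[-0.15,0,2],"angular":[0,-0.002,0],"fingers":-0.06},
  {"delta_pos":[-0.15,0,4],"angular":[0,-0.002,0],"fingers":-0.06},
  {"delta_pos":[-0.15,0,5],"angular":[0,-0.002,0],"fingers":-0.06},
  {"delta_pos":[-0.15,0,5.0],"angular":[0,-0.002,0],"fingers":-0.06},
  {"delta_pos":[-0.15,0,5.0],"angular":[0,-0.002,0],"fingers":0.2},
  {"delta_pos":[-0.15,0,5.0],"angular":[0,-0.002,0],"fingers":0.4},
  {"delta_pos":[-0.15,0,5.0],"angular":[0,-0.002,0],"fingers":1},
  {"delta_pos":[-0.15,0,5.0],"angular":[0,-0.002,0],"fingers":1},
  {"delta_pos":[-0.15,0,4],"angular":[0,-0.002,0],"fingers":1},
  {"delta_pos":[-0.15,0,0],"angular":[0,-0.002,0],"fingers":1},
  {"delta_pos":[-0.15,0,-5],"angular":[0,-0.002,0],"fingers":1},
  {"delta_pos":[-0.15,0,-10],"angular":[0,-0.002,0],"fingers":1},
])

```text
clock: 30.6
eef_pos: [0.4462, -0.3048, 0.1817]
tcp_rot: [[-0.342, 0.94, -0.001], [0.94, 0.342, 0.001], [0.001, -0.001, -1.0]]
ft_force: [0.1, -0.6, -0.0]
grip_width: 0.334
```

Call:
send_rows([
  {"delta_pos":[0,0,-3],"angular":[0,0,0],"fingers":1},
  {"delta_pos":[0,0,-3],"angular":[0,0,0],"fingers":1},
])

```text
clock: 30.8
eef_pos: [0.4482, -0.307, 0.218]
tcp_rot: [[-0.342, 0.94, 0.006], [0.94, 0.342, -0.008], [-0.009, 0.003, -1.0]]
ft_force: [0.1, -0.6, -0.0]
grip_width: 0.332
```

```bash
python3 - <<'E'
from hubs import *
t=hubs('side');cv2.imwrite('pics/s15.png',cv2.resize(t['image'][150:320,270:440],None,fx=3.5,fy=3.5,interpolation=cv2.INTER_CUBIC))
goal([.472,.3635,.21],20)
E
```

```text
side hub 80 [ 0.5077 -0.287   0.0477] [ 0.5101 -0.2851  0.048 ] [0.031 0.032 0.01 ]
side hub 77 [ 0.4981 -0.328   0.0464] [ 0.4992 -0.3273  0.0466] [0.031 0.031 0.007]
t 30.85 pos [ 0.4471 -0.3059  0.2149] F [-0.3  0.  -1.7] w 0.332
delta_pos [62.05 25.24  0.22] angular [0.0012 0.0048 0.0002] rows 13.4
```

View pics/s15.png

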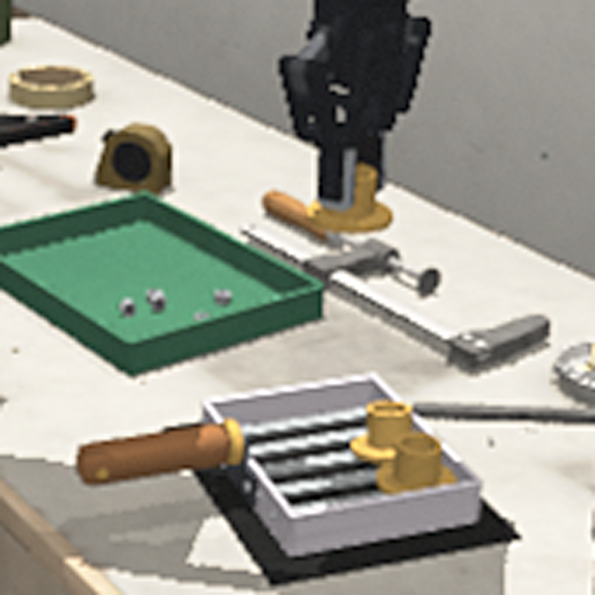

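Call:
send_rows([
  {"delta_pos":[62.05,25.24,0.2],"angular":[0.001,0.005,0],"fingers":1},
  {"delta_pos":[62.05,25.24,0.2],"angular":[0.001,0.005,0],"fingers":1},
  {"delta_pos":[62.05,25.24,0.2],"angular":[0.001,0.005,0],"fingers":1},
  {"delta_pos":[62.05,25.24,0.2],"angular":[0.001,0.005,0],"fingers":1},
  {"delta_pos":[62.05,25.24,0.2],"angular":[0.001,0.005,0],"fingers":1},
  {"delta_pos":[62.05,25.24,0.2],"angular":[0.001,0.005,0],"fingers":1},
  {"delta_pos":[62.05,25.24,0.2],"angular":[0.001,0.005,0],"fingers":1},
  {"delta_pos":[62.05,25.24,0.2],"angular":[0.001,0.005,0],"fingers":1},
  {"delta_pos":[62.05,25.24,0.2],"angular":[0.001,0.005,0],"fingers":1},
  {"delta_pos":[62.05,25.24,0.2],"angular":[0.001,0.005,0],"fingers":1},
  {"delta_pos":[62.05,25.24,0.2],"angular":[0.001,0.005,0],"fingers":1},
  {"delta_pos":[62.05,25.24,0.2],"angular":[0.001,0.005,0],"fingers":1},
])

```text
clock: 32.05
eef_pos: [0.468, 0.2964, 0.2087]
tcp_rot: [[-0.342, 0.94, -0.003], [0.94, 0.342, -0.001], [-0.0, -0.003, -1.0]]
ft_force: [0.9, -0.6, -0.1]
grip_width: 0.332
```

```bash
python3 - <<'E'
from h import *
goal([.4725,.363,.205],20)
E
```

```text
t 32.05 pos [0.468  0.2964 0.2087] F [ 0.9 -0.6 -0.1] w 0.332
delta_pos [6.11 2.71 0.36] angular [-0.0029  0.0002  0.0003] rows 1.3
```

Call:
send_rows([
  {"delta_pos":[3.5,1.55,0.3],"angular":[-0.003,0,0],"fingers":1},
  {"delta_pos":[6.11,2.71,0.36],"angular":[-0.003,0,0],"fingers":1},
  {"delta_pos":[6.11,2.71,0.36],"angular":[-0.003,0,0],"fingers":1},
  {"delta_pos":[6.11,2.71,0.36],"angular":[-0.003,0,0],"fingers":1},
  {"delta_pos":[6.11,2.71,0.36],"angular":[-0.003,0,0],"fingers":1},
])

```text
clock: 32.55
eef_pos: [0.472, 0.3618, 0.204]
tcp_rot: [[-0.342, 0.94, -0.002], [0.94, 0.342, -0.002], [-0.001, -0.002, -1.0]]
ft_force: [0.2, 0.8, -0.4]
grip_width: 0.335
```

```bash
python3 arb.py a4; python3 -c "
from h import *
goal([.4725,.363,.108],20)"
```

```text
t 32.65 pos [0.4725 0.3617 0.2048] F [-0.1 -0.3 -0.4] w 0.33
[202.18147798 173.67813001] [542.54181388 166.80032795]
delta_pos [0.19 0.02 5.48] angular [-0.0007  0.0006  0.    ] rows 1.1
t 32.65 pos [0.4725 0.3617 0.2048] F [-0.1 -0.3 -0.4] w 0.33
delta_pos [0.13 0.05 9.68] angular [-0.0007  0.0006 -0.0013] rows 1.9
```

View pics/a4.png

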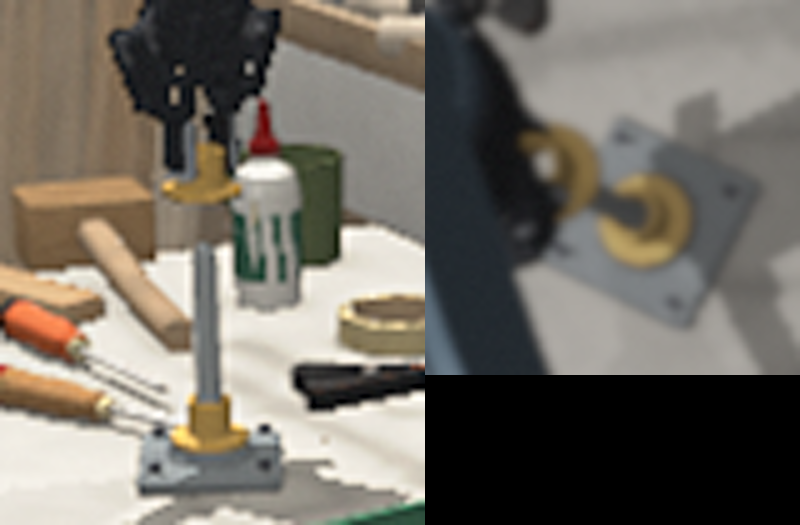

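Call:
send_rows([
  {"delta_pos":[0.13,0.05,1.5],"angular":[0,0,0],"fingers":1},
  {"delta_pos":[0.13,0.05,3],"angular":[0,0,0],"fingers":1},
  {"delta_pos":[0.13,0.05,4],"angular":[0,0,0],"fingers":1},
  {"delta_pos":[0.13,0.05,4.7],"angular":[0,0,0],"fingers":1},
  {"delta_pos":[0.13,0.05,5.3],"angular":[0,0,0],"fingers":1},
  {"delta_pos":[0.13,0.05,5.6],"angular":[0,0,0],"fingers":1},
])

```text
clock: 33.25
eef_pos: [0.4726, 0.3628, 0.1484]
tcp_rot: [[-0.341, 0.94, -0.001], [0.94, 0.341, -0.001], [-0.001, -0.001, -1.0]]
ft_force: [0.6, -0.3, -1.1]
grip_width: 0.335
```

Call:
send_rows([
  {"delta_pos":[0,0,1],"angular":[0,0,0],"fingers":1},
  {"delta_pos":[0,0,2.2],"angular":[0,0,0],"fingers":1},
  {"delta_pos":[0,0,3.3],"angular":[0,0,0],"fingers":1},
  {"delta_pos":[0,0,4],"angular":[0,0,0],"fingers":1},
  {"delta_pos":[0,0,4],"angular":[0,0,0],"fingers":1},
])

```text
clock: 33.75
eef_pos: [0.4718, 0.3626, 0.1068]
tcp_rot: [[-0.341, 0.94, -0.003], [0.94, 0.341, -0.002], [-0.001, -0.003, -1.0]]
ft_force: [0.1, -0.8, -0.9]
grip_width: 0.334
```

Call:
send_rows([
  {"delta_pos":[0,0,0],"angular":[0,0,0],"fingers":0.1},
  {"delta_pos":[0,0,0],"angular":[0,0,0],"fingers":-0.06},
  {"delta_pos":[0,0,0],"angular":[0,0,0],"fingers":-0.06},
  {"delta_pos":[0,0,0],"angular":[0,0,0],"fingers":-0.06},
  {"delta_pos":[0,0,-4],"angular":[0,0,0],"fingers":-0.06},
  {"delta_pos":[0,0,-8.5],"angular":[0,0,0],"fingers":-0.06},
  {"delta_pos":[0,0,-11],"angular":[0,0,0],"fingers":-0.06},
  {"delta_pos":[0,0,-11],"angular":[0,0,0],"fingers":-0.06},
])

```text
clock: 34.55
eef_pos: [0.4744, 0.364, 0.2222]
tcp_rot: [[-0.341, 0.94, 0.006], [0.94, 0.341, 0.003], [0.0, 0.006, -1.0]]
ft_force: [-1.0, -0.1, 0.6]
grip_width: 0.532
```

```bash
python3 arb.py a5;  python3 - <<'E'
from hubs import *
hubs('side');hubs('top')
B=dict(A=(.511,-.284),B=(.500,-.327))
cen=np.array([.475,-.273]);a=np.radians(-13.6);R=np.array([[np.cos(a),-np.sin(a)],[np.sin(a),np.cos(a)]])
from itertools import product
def clr(p,ang,others,half):
    d=np.array([np.cos(ang),np.sin(ang)]);n=np.array([-d[1],d[0]]);best=9
    for s_,r,w in product((-1,1),np.linspace(.0,.0145,4),np.linspace(-.011,.011,5)):
        x=p+s_*d*(half+r)+n*w
        for o in others: best=min(best,np.hypot(*(x-o))-.015)
        l=R.T@(x-cen); best=min(best,.0625-abs(l[0]),.074-abs(l[1]))
    return best
for k,o in (('A',['B']),('B',['A']),('B',[])):
    L=[(round(clr(np.array(B[k]),np.radians(d),[np.array(B[j]) for j in o],.02)*1000,1),d) for d in range(0,180,5)]
    print(k,o,R.T@(B[k]-cen),sorted(L)[::-1][:4])
E
```

```text
t 34.65 pos [0.4722 0.3628 0.2174] F [-0.3 -0.5 -0.7] w 0.532
[200.35262336 154.15267737] [531.50942363 163.28772311]
delta_pos [0.07 0.02 6.74] angular [-0.0019  0.0006  0.    ] rows 1.3
side hub 80 [ 0.5078 -0.2874  0.0476] [ 0.509  -0.2846  0.0484] [0.029 0.032 0.01 ]
side hub 78 [ 0.4979 -0.3285  0.0465] [ 0.4978 -0.3269  0.0471] [0.03  0.033 0.008]
top hub 51 [ 0.5123 -0.2826  0.0501] [ 0.5123 -0.2824  0.0491] [0.029 0.028 0.012]
top hub 51 [ 0.5002 -0.3271  0.0487] [ 0.5004 -0.3273  0.049 ] [0.029 0.03  0.011]
A ['B'] [ 0.03757716 -0.00222645] [(np.float64(-2.8), 45), (np.float64(-3.3), 110), (np.float64(-3.5), 105), (np.float64(-4.4), 40)]
B ['A'] [ 0.0369967  -0.04660734] [(np.float64(-5.8), 35), (np.float64(-6.3), 120), (np.float64(-6.4), 115), (np.float64(-6.9), 40)]
B [] [ 0.0369967  -0.04660734] [(np.float64(-5.8), 35), (np.float64(-6.3), 120), (np.float64(-6.4), 115), (np.float64(-6.9), 40)]
```

View pics/a5.png

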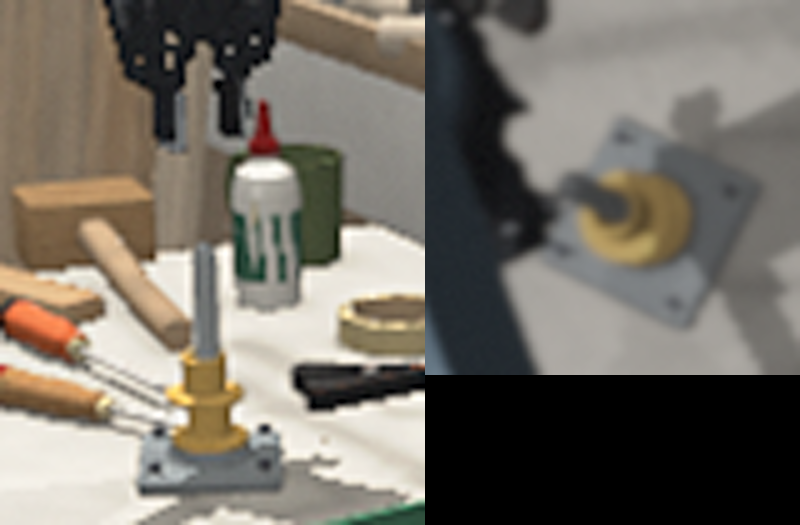

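```bash
python3 -c "
from h import *
goal([.511,-.284,.1],-13.6)"
```

```text
t 34.75 pos [0.4713 0.3623 0.2154] F [-0.4  0.2 -0.6] w 0.529
delta_pos [-62.11 -18.21  11.71] angular [-0.0054  0.0028  0.5849] rows 13.2
```

Call:
send_rows([
  {"delta_pos":[-62.1,-18.2,11.7],"angular":[-0.005,0.003,0.585],"fingers":-0.03},
  {"delta_pos":[-62.1,-18.2,11.7],"angular":[-0.005,0.003,0.585],"fingers":-0.03},
  {"delta_pos":[-62.1,-18.2,11.7],"angular":[-0.005,0.003,0.585],"fingers":-0.03},
  {"delta_pos":[-62.1,-18.2,11.7],"angular":[-0.005,0.003,0.585],"fingers":-0.03},
  {"delta_pos":[-62.1,-18.2,11.7],"angular":[-0.005,0.003,0.585],"fingers":-0.03},
  {"delta_pos":[-62.1,-18.2,11.7],"angular":[-0.005,0.003,0.585],"fingers":-0.03},
  {"delta_pos":[-62.1,-18.2,11.7],"angular":[-0.005,0.003,0.585],"fingers":-0.03},
  {"delta_pos":[-62.1,-18.2,11.7],"angular":[-0.005,0.003,0.585],"fingers":-0.03},
  {"delta_pos":[-62.1,-18.2,11.7],"angular":[-0.005,0.003,0.585],"fingers":-0.03},
  {"delta_pos":[-62.1,-18.2,11.7],"angular":[-0.005,0.003,0.585],"fingers":-0.03},
  {"delta_pos":[-62.1,-18.2,11.7],"angular":[-0.005,0.003,0.585],"fingers":-0.03},
  {"delta_pos":[-62.1,-18.2,11.7],"angular":[-0.005,0.003,0.585],"fingers":-0.03},
])

```text
clock: 35.95
eef_pos: [0.5064, -0.2281, 0.1085]
tcp_rot: [[0.236, 0.972, -0.003], [0.972, -0.236, 0.002], [0.001, -0.003, -1.0]]
ft_force: [1.3, -0.4, 0.2]
grip_width: 0.514
```

```bash
python3 -c "
from h import *
goal([.511,-.284,.08],-13.6)"
```

```text
t 35.95 pos [ 0.5064 -0.2281  0.1085] F [ 1.3 -0.4  0.2] w 0.514
delta_pos [-5.33  1.78  2.83] angular [-0.0032 -0.0014 -0.0005] rows 1.3
```

Call:
send_rows([
  {"delta_pos":[-5.33,1.78,0],"angular":[-0.003,-0.001,0],"fingers":-0.03},
  {"delta_pos":[-5.33,1.78,1.5],"angular":[-0.003,-0.001,0],"fingers":-0.03},
  {"delta_pos":[-5.33,1.78,2.8],"angular":[-0.003,-0.001,0],"fingers":-0.03},
  {"delta_pos":[-5.33,1.78,2.8],"angular":[-0.003,-0.001,0],"fingers":-0.03},
  {"delta_pos":[-5.33,1.78,2.8],"angular":[-0.003,-0.001,0],"fingers":-0.03},
  {"delta_pos":[-5.33,1.78,2.8],"angular":[-0.003,-0.001,0],"fingers":-0.03},
])

```text
clock: 36.55
eef_pos: [0.5113, -0.2825, 0.0807]
tcp_rot: [[0.234, 0.972, 0.0], [0.972, -0.234, 0.001], [0.001, -0.0, -1.0]]
ft_force: [-0.7, -0.6, -0.0]
grip_width: 0.516
```

```bash
python3 - <<'E'
from hubs import *
t=hubs('side');cv2.imwrite('pics/s16.png',cv2.resize(t['image'][200:320,290:440],None,fx=5,fy=5,interpolation=cv2.INTER_CUBIC))
goal([.511,-.284,.0365],-13.6)
E
```

```text
side hub 87 [ 0.5077 -0.2869  0.0474] [ 0.5097 -0.2844  0.0481] [0.03  0.032 0.01 ]
side hub 76 [ 0.4977 -0.3288  0.0466] [ 0.4976 -0.3281  0.0464] [0.032 0.03  0.007]
t 36.6 pos [ 0.5116 -0.2828  0.081 ] F [ 0.7  0.1 -0.6] w 0.515
delta_pos [-0.13 -0.03  4.45] angular [ 0.0006 -0.0001  0.0014] rows 0.9
```

View pics/s16.png

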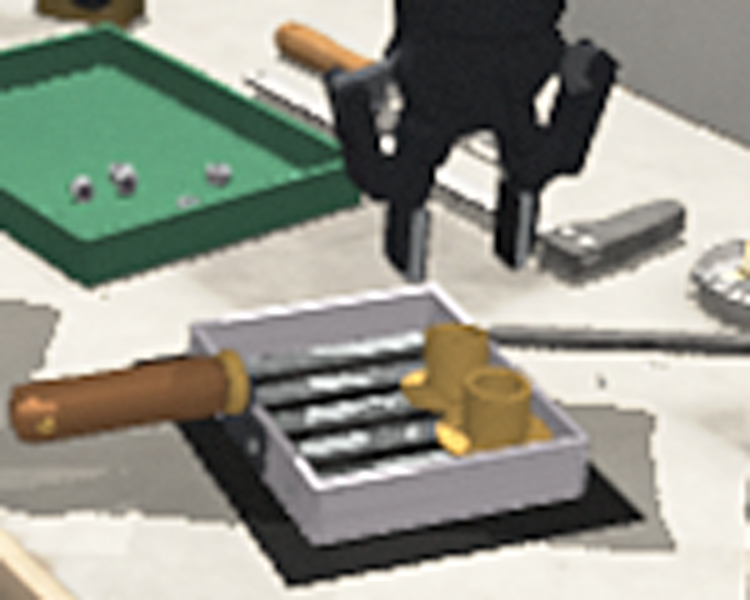

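Call:
send_rows([
  {"delta_pos":[-0.1,0,2],"angular":[0,0,0],"fingers":-0.03},
  {"delta_pos":[-0.13,0,3.6],"angular":[0,0,0],"fingers":-0.03},
  {"delta_pos":[-0.13,0,4.4],"angular":[0,0,0],"fingers":-0.03},
  {"delta_pos":[-0.13,0,4.45],"angular":[0,0,0],"fingers":-0.03},
  {"delta_pos":[-0.13,0,4.45],"angular":[0,0,0],"fingers":0.2},
  {"delta_pos":[-0.13,0,4.45],"angular":[0,0,0],"fingers":0.4},
  {"delta_pos":[-0.13,0,4.45],"angular":[0,0,0],"fingers":1},
  {"delta_pos":[-0.13,0,4.45],"angular":[0,0,0],"fingers":1},
  {"delta_pos":[-0.13,0,4.45],"angular":[0,0,0],"fingers":1},
])

```text
clock: 37.5
eef_pos: [0.512, -0.2844, 0.0376]
tcp_rot: [[0.234, 0.972, 0.002], [0.972, -0.234, -0.001], [-0.0, 0.002, -1.0]]
ft_force: [0.7, 1.1, 6.0]
grip_width: 0.324
```

Call:
send_rows([
  {"delta_pos":[0,0,-1],"angular":[0,0,0],"fingers":1},
  {"delta_pos":[0,0,-3],"angular":[0,0,0],"fingers":1},
  {"delta_pos":[0,0,-7],"angular":[0,0,0],"fingers":1},
  {"delta_pos":[0,0,-11],"angular":[0,0,0],"fingers":1},
  {"delta_pos":[0,0,-15],"angular":[0,0,0],"fingers":1},
  {"delta_pos":[0,0,-18.5],"angular":[0,0,0],"fingers":1},
  {"delta_pos":[0,0,-18.5],"angular":[0,0,0],"fingers":1},
])

```text
clock: 38.2
eef_pos: [0.5138, -0.2862, 0.2293]
tcp_rot: [[0.234, 0.972, 0.011], [0.972, -0.234, -0.009], [-0.006, 0.013, -1.0]]
ft_force: [0.2, -0.1, 0.1]
grip_width: 0.329
```

```bash
python3 - <<'E'
from hubs import *
t=hubs('side');cv2.imwrite('pics/s17.png',cv2.resize(t['image'][150:320,270:440],None,fx=3.5,fy=3.5,interpolation=cv2.INTER_CUBIC))
goal([.4725,.363,.215],-13.6)
E
```

```text
side hub 74 [ 0.4412 -0.2827  0.0465] [ 0.4419 -0.2809  0.0462] [0.029 0.032 0.006]
t 38.25 pos [ 0.5127 -0.2853  0.2262] F [-0.4 -1.1 -0.7] w 0.324
delta_pos [ 62.1  -19.08   0.73] angular [0.0083 0.0037 0.0012] rows 13.0
```

View pics/s17.png

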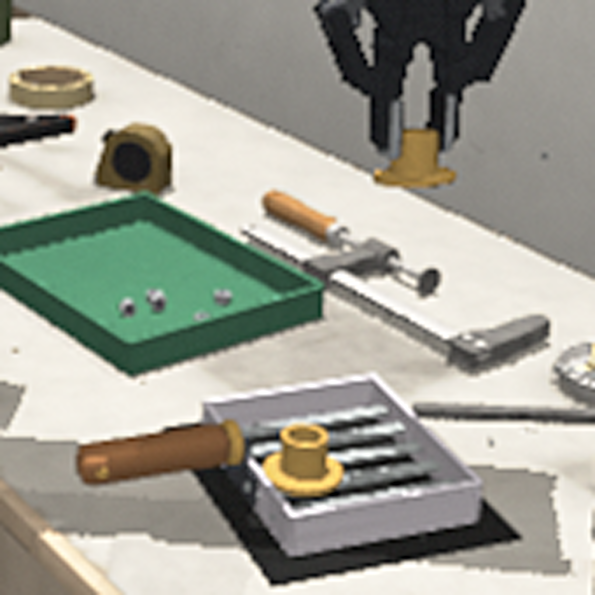

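Call:
send_rows([
  {"delta_pos":[62.1,-19.08,0.7],"angular":[0.008,0.004,0],"fingers":1},
  {"delta_pos":[62.1,-19.08,0.7],"angular":[0.008,0.004,0],"fingers":1},
  {"delta_pos":[62.1,-19.08,0.7],"angular":[0.008,0.004,0],"fingers":1},
  {"delta_pos":[62.1,-19.08,0.7],"angular":[0.008,0.004,0],"fingers":1},
  {"delta_pos":[62.1,-19.08,0.7],"angular":[0.008,0.004,0],"fingers":1},
  {"delta_pos":[62.1,-19.08,0.7],"angular":[0.008,0.004,0],"fingers":1},
  {"delta_pos":[62.1,-19.08,0.7],"angular":[0.008,0.004,0],"fingers":1},
  {"delta_pos":[62.1,-19.08,0.7],"angular":[0.008,0.004,0],"fingers":1},
  {"delta_pos":[62.1,-19.08,0.7],"angular":[0.008,0.004,0],"fingers":1},
  {"delta_pos":[62.1,-19.08,0.7],"angular":[0.008,0.004,0],"fingers":1},
  {"delta_pos":[62.1,-19.08,0.7],"angular":[0.008,0.004,0],"fingers":1},
  {"delta_pos":[62.1,-19.08,0.7],"angular":[0.008,0.004,0],"fingers":1},
])

```text
clock: 39.45
eef_pos: [0.4741, 0.3162, 0.2144]
tcp_rot: [[0.234, 0.972, -0.002], [0.972, -0.234, -0.001], [-0.001, -0.002, -1.0]]
ft_force: [0.2, 0.1, -0.0]
grip_width: 0.328
```

```bash
python3 - <<'E'
from h import *
goal([.4725,.363,.215],-13.6)
E
```

```text
t 39.45 pos [0.4741 0.3162 0.2144] F [ 0.2  0.1 -0. ] w 0.328
delta_pos [ 4.52 -1.25 -0.06] angular [-0.0016  0.0015  0.0012] rows 0.9
```

Call:
send_rows([
  {"delta_pos":[2.8,-0.8,-0.06],"angular":[-0.0016,0.0015,0],"fingers":1},
  {"delta_pos":[4.52,-1.25,-0.06],"angular":[-0.0016,0.0015,0],"fingers":1},
  {"delta_pos":[4.52,-1.25,-0.06],"angular":[-0.0016,0.0015,0],"fingers":1},
  {"delta_pos":[4.52,-1.25,-0.06],"angular":[-0.0016,0.0015,0],"fingers":1},
  {"delta_pos":[4.52,-1.25,-0.06],"angular":[-0.0016,0.0015,0],"fingers":1},
])

```text
clock: 39.95
eef_pos: [0.4727, 0.3614, 0.2147]
tcp_rot: [[0.235, 0.972, -0.001], [0.972, -0.235, -0.001], [-0.001, -0.0, -1.0]]
ft_force: [0.7, -0.6, -0.6]
grip_width: 0.33
```

```bash
python3 arb.py a6; python3 -c "
from h import *
goal([.4725,.363,.155],-13.6)"
```

```text
t 40.05 pos [0.4729 0.3615 0.2151] F [-0.1  0.3 -1.2] w 0.329
[202.34857847 157.94357732] [535.8233705  162.55827077]
delta_pos [ 0.17 -0.14  6.51] angular [ 0.0001  0.0004 -0.    ] rows 1.3
t 40.05 pos [0.4729 0.3615 0.2151] F [-0.1  0.3 -1.2] w 0.329
delta_pos [ 0.13 -0.08  6.01] angular [ 0.0001  0.0004 -0.0008] rows 1.2
```

View pics/a6.png

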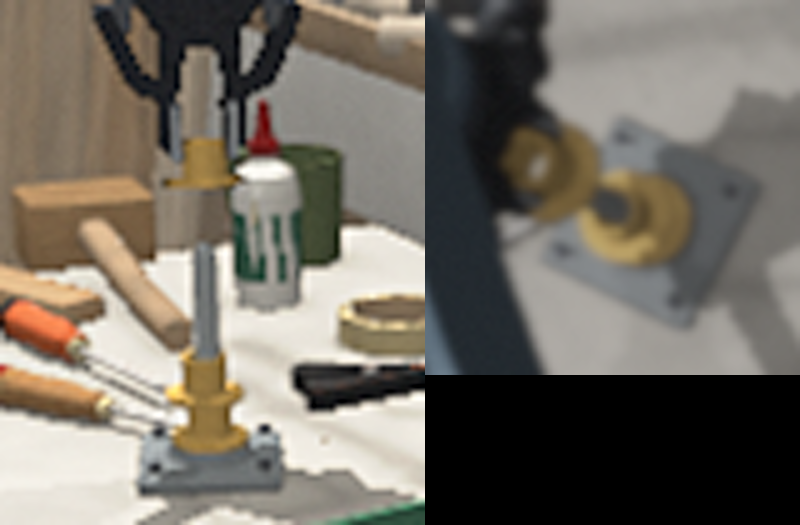

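Call:
send_rows([
  {"delta_pos":[0.13,-0.08,1.5],"angular":[0,0,0],"fingers":1},
  {"delta_pos":[0.13,-0.08,3],"angular":[0,0,0],"fingers":1},
  {"delta_pos":[0.13,-0.08,4],"angular":[0,0,0],"fingers":1},
  {"delta_pos":[0.13,-0.08,5],"angular":[0,0,0],"fingers":1},
  {"delta_pos":[0.13,-0.08,5.7],"angular":[0,0,0],"fingers":1},
  {"delta_pos":[0.13,-0.08,6],"angular":[0,0,0],"fingers":1},
])

```text
clock: 40.65
eef_pos: [0.4738, 0.3646, 0.1556]
tcp_rot: [[0.237, 0.972, 0.003], [0.972, -0.237, 0.004], [0.004, 0.002, -1.0]]
ft_force: [0.8, 5.4, 2.3]
grip_width: 0.33
```

Call:
send_rows([
  {"delta_pos":[0,0,1],"angular":[0,0,0],"fingers":1},
  {"delta_pos":[0,0,2.2],"angular":[0,0,0],"fingers":1},
  {"delta_pos":[0,0,3.2],"angular":[0,0,0],"fingers":1},
  {"delta_pos":[0,0,3.6],"angular":[0,0,0],"fingers":1},
  {"delta_pos":[0,0,3.6],"angular":[0,0,0],"fingers":1},
])

```text
clock: 41.15
eef_pos: [0.4735, 0.3649, 0.1183]
tcp_rot: [[0.237, 0.972, 0.002], [0.972, -0.237, 0.004], [0.004, 0.001, -1.0]]
ft_force: [0.6, 4.5, -1.1]
grip_width: 0.33
```

```bash
python3 arb.py a7
```

```text
t 41.25 pos [0.4736 0.365  0.1189] F [ 0.8  4.8 -1.9] w 0.333
[205.9948127  300.04499414] [590.92207807 190.77971155]
delta_pos [-0.17 -0.12 -3.11] angular [ 0.0011 -0.0044  0.    ] rows 0.6
```

View pics/a7.png

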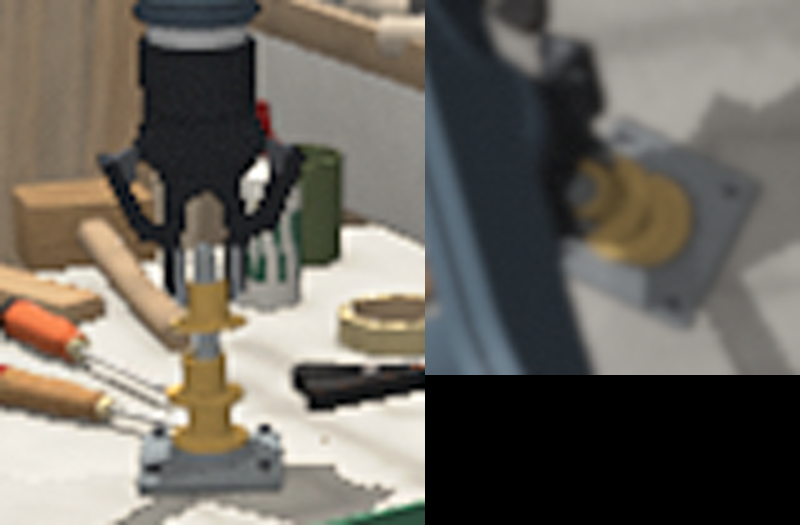

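It is on the shaft with a light side touch. I release it.

Call:
send_rows([
  {"delta_pos":[0,0,0],"angular":[0,0,0],"fingers":0.1},
  {"delta_pos":[0,0,0],"angular":[0,0,0],"fingers":-0.03},
  {"delta_pos":[0,0,0],"angular":[0,0,0],"fingers":-0.03},
  {"delta_pos":[0,0,0],"angular":[0,0,0],"fingers":-0.03},
  {"delta_pos":[0,0,-4],"angular":[0,0,0],"fingers":-0.03},
  {"delta_pos":[0,0,-8.5],"angular":[0,0,0],"fingers":-0.03},
  {"delta_pos":[0,0,-10],"angular":[0,0,0],"fingers":-0.03},
  {"delta_pos":[0,0,-10],"angular":[0,0,0],"fingers":-0.03},
])

```text
clock: 42.05
eef_pos: [0.475, 0.3652, 0.2225]
tcp_rot: [[0.237, 0.972, 0.008], [0.972, -0.237, 0.007], [0.009, 0.006, -1.0]]
ft_force: [-0.3, 0.7, 0.7]
grip_width: 0.515
```

```bash
python3 arb.py a8;  python3 - <<'E'
from hubs import *
hubs('side');t=hubs('top')
cv2.imwrite('pics/top18b.png',cv2.resize(t['image'][165:275,360:470],None,fx=5,fy=5,interpolation=cv2.INTER_CUBIC))
goal([.4435,-.281,.1],20)
E
```

```text
t 42.15 pos [0.4731 0.3643 0.2184] F [-0.4 -0.  -0.2] w 0.512
[200.58526909 152.06825064] [527.93073445 161.22767279]
delta_pos [-0.13 -0.09  6.84] angular [ 0.0008 -0.0039  0.    ] rows 1.4
side hub 71 [ 0.4368 -0.2741  0.0464] [ 0.4378 -0.2732  0.0465] [0.03  0.03  0.007]
top hub 51 [ 0.4393 -0.2713  0.0492] [ 0.4393 -0.2713  0.0499] [0.028 0.028 0.01 ]
t 42.25 pos [0.4725 0.364  0.217 ] F [-0.7  0.1 -0.1] w 0.512
delta_pos [-63.38  12.47  11.55] angular [-0.0007 -0.0025 -0.588 ] rows 13.1
```

View pics/a8.png

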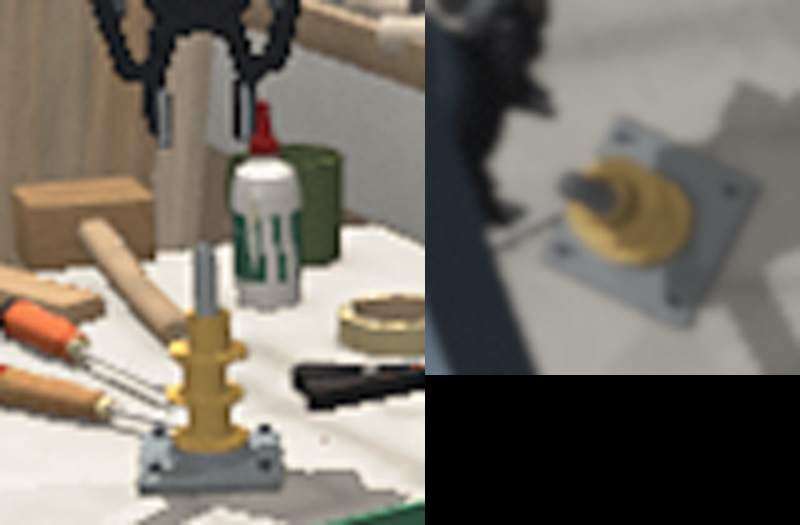

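View pics/top18b.png

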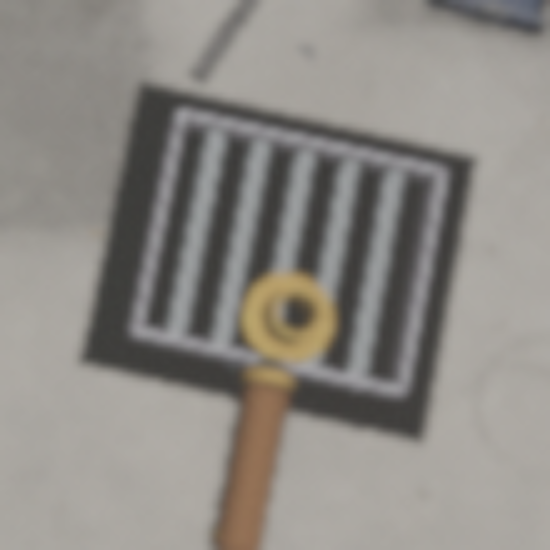

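```bash
python3 -c "
from h import *
goal([.439,-.272,.1],76.4)"
```

```text
t 42.25 pos [0.4725 0.364  0.217 ] F [-0.7  0.1 -0.1] w 0.512
delta_pos [-62.61  11.82  11.55] angular [ 6.0000e-04 -2.8000e-03 -1.5724e+00] rows 13.0
```

Call:
send_rows([
  {"delta_pos":[-62.6,11.8,9],"angular":[0,-0.003,-1.572],"fingers":-0.06},
  {"delta_pos":[-62.6,11.8,9],"angular":[0,-0.003,-1.572],"fingers":-0.06},
  {"delta_pos":[-62.6,11.8,9],"angular":[0,-0.003,-1.572],"fingers":-0.06},
  {"delta_pos":[-62.6,11.8,9],"angular":[0,-0.003,-1.572],"fingers":-0.06},
  {"delta_pos":[-62.6,11.8,9],"angular":[0,-0.003,-1.572],"fingers":-0.06},
  {"delta_pos":[-62.6,11.8,9],"angular":[0,-0.003,-1.572],"fingers":-0.06},
  {"delta_pos":[-62.6,11.8,9],"angular":[0,-0.003,-1.572],"fingers":-0.06},
  {"delta_pos":[-62.6,11.8,9],"angular":[0,-0.003,-1.572],"fingers":-0.06},
  {"delta_pos":[-62.6,11.8,9],"angular":[0,-0.003,-1.572],"fingers":-0.06},
  {"delta_pos":[-62.6,11.8,9],"angular":[0,-0.003,-1.572],"fingers":-0.06},
  {"delta_pos":[-62.6,11.8,9],"angular":[0,-0.003,-1.572],"fingers":-0.06},
  {"delta_pos":[-62.6,11.8,9],"angular":[0,-0.003,-1.572],"fingers":-0.06},
])

```text
clock: 43.45
eef_pos: [0.4445, -0.1659, 0.1396]
tcp_rot: [[-0.973, 0.23, -0.002], [0.23, 0.973, 0.002], [0.002, 0.001, -1.0]]
ft_force: [1.6, -1.1, 0.3]
grip_width: 0.531
```

```bash
python3 -c "
from hubs import *
hubs('side')
goal([.439,-.272,.08],76.4)"
```

```text
side hub 73 [ 0.4368 -0.2739  0.0466] [ 0.4382 -0.2729  0.0464] [0.031 0.03  0.006]
t 43.5 pos [ 0.4444 -0.1738  0.1389] F [ 0.9 -6.1  0.5] w 0.532
delta_pos [-1.67 -9.67  5.92] angular [-0.0037 -0.001   0.0117] rows 2.3
```

Call:
send_rows([
  {"delta_pos":[-1.67,-9.67,3],"angular":[-0.004,-0.001,0.012],"fingers":-0.06},
  {"delta_pos":[-1.67,-9.67,4],"angular":[-0.004,-0.001,0.012],"fingers":-0.06},
  {"delta_pos":[-1.67,-9.67,5.9],"angular":[-0.004,-0.001,0.012],"fingers":-0.06},
  {"delta_pos":[-1.67,-9.67,5.9],"angular":[-0.004,-0.001,0.012],"fingers":-0.06},
  {"delta_pos":[-1.67,-9.67,5.9],"angular":[-0.004,-0.001,0.012],"fingers":-0.06},
  {"delta_pos":[-1.67,-9.67,5.9],"angular":[-0.004,-0.001,0.012],"fingers":-0.06},
])

```text
clock: 44.1
eef_pos: [0.4391, -0.2708, 0.0805]
tcp_rot: [[-0.972, 0.235, -0.0], [0.235, 0.972, 0.001], [0.0, 0.001, -1.0]]
ft_force: [-0.1, 0.6, -0.1]
grip_width: 0.534
```

```bash
python3 - <<'E'
from hubs import *
t=hubs('side');cv2.imwrite('pics/s19.png',cv2.resize(t['image'][200:320,290:440],None,fx=5,fy=5,interpolation=cv2.INTER_CUBIC))
goal([.439,-.272,.0295],76.4)
E
```

```text
side hub 72 [ 0.4374 -0.2737  0.0465] [ 0.4372 -0.2733  0.0465] [0.031 0.032 0.007]
t 44.15 pos [ 0.4394 -0.271   0.0809] F [-0.5  0.3 -0.3] w 0.526
delta_pos [ 0.02 -0.11  5.14] angular [0.0002 0.0006 0.001 ] rows 1.0
```

View pics/s19.png

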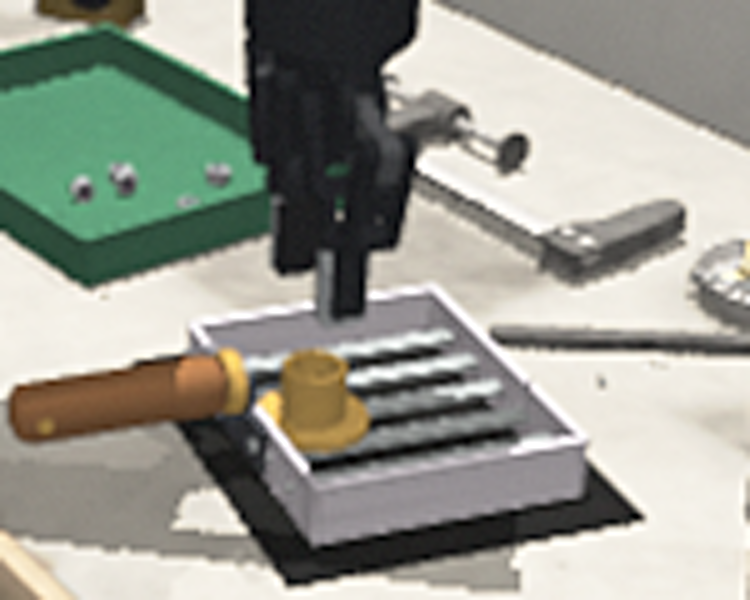

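Call:
send_rows([
  {"delta_pos":[0,-0.1,2],"angular":[0,0,0],"fingers":-0.06},
  {"delta_pos":[0,-0.1,4],"angular":[0,0,0],"fingers":-0.06},
  {"delta_pos":[0,-0.1,5.1],"angular":[0,0,0],"fingers":-0.06},
  {"delta_pos":[0,-0.1,5.1],"angular":[0,0,0],"fingers":-0.06},
  {"delta_pos":[0,-0.1,5.1],"angular":[0,0,0],"fingers":0.2},
  {"delta_pos":[0,-0.1,5.1],"angular":[0,0,0],"fingers":0.4},
  {"delta_pos":[0,-0.1,5.1],"angular":[0,0,0],"fingers":1},
  {"delta_pos":[0,-0.1,5.1],"angular":[0,0,0],"fingers":1},
  {"delta_pos":[0,-0.1,5.1],"angular":[0,0,0],"fingers":1},
  {"delta_pos":[0,-0.1,4],"angular":[0,0,0],"fingers":1},
  {"delta_pos":[0,-0.1,1],"angular":[0,0,0],"fingers":1},
  {"delta_pos":[0,-0.1,-3],"angular":[0,0,0],"fingers":1},
])

```text
clock: 45.35
eef_pos: [0.4379, -0.271, 0.1109]
tcp_rot: [[-0.972, 0.234, -0.003], [0.234, 0.972, 0.003], [0.003, 0.002, -1.0]]
ft_force: [0.1, -0.4, -0.5]
grip_width: 0.33
```

Call:
send_rows([
  {"delta_pos":[0,0,-4],"angular":[0,0,0],"fingers":1},
  {"delta_pos":[0,0,-8],"angular":[0,0,0],"fingers":1},
  {"delta_pos":[0,0,-11],"angular":[0,0,0],"fingers":1},
  {"delta_pos":[0,0,-11],"angular":[0,0,0],"fingers":1},
])

```text
clock: 45.75
eef_pos: [0.44, -0.2731, 0.2265]
tcp_rot: [[-0.972, 0.234, 0.004], [0.234, 0.972, -0.004], [-0.005, -0.003, -1.0]]
ft_force: [0.8, 0.3, -0.7]
grip_width: 0.333
```

```bash
python3 - <<'E'
from hubs import *
t=hubs('side');cv2.imwrite('pics/s20.png',cv2.resize(t['image'][130:320,270:440],None,fx=3.5,fy=3.5,interpolation=cv2.INTER_CUBIC))
goal([.472,.3635,.21],76.4)
E
```

```text
t 45.8 pos [ 0.439  -0.2722  0.2238] F [ 0.3  0.1 -1.3] w 0.335
delta_pos [11.7  62.57  1.31] angular [-0.0008  0.0016  0.0007] rows 12.7
```

View pics/s20.png

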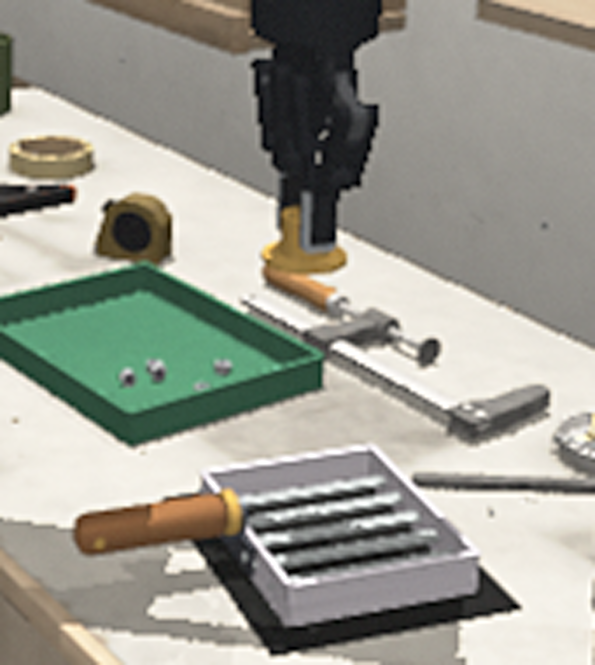

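Call:
send_rows([
  {"delta_pos":[11.7,62.57,1.3],"angular":[0,0.002,0],"fingers":1},
  {"delta_pos":[11.7,62.57,1.3],"angular":[0,0.002,0],"fingers":1},
  {"delta_pos":[11.7,62.57,1.3],"angular":[0,0.002,0],"fingers":1},
  {"delta_pos":[11.7,62.57,1.3],"angular":[0,0.002,0],"fingers":1},
  {"delta_pos":[11.7,62.57,1.3],"angular":[0,0.002,0],"fingers":1},
  {"delta_pos":[11.7,62.57,1.3],"angular":[0,0.002,0],"fingers":1},
  {"delta_pos":[11.7,62.57,1.3],"angular":[0,0.002,0],"fingers":1},
  {"delta_pos":[11.7,62.57,1.3],"angular":[0,0.002,0],"fingers":1},
  {"delta_pos":[11.7,62.57,1.3],"angular":[0,0.002,0],"fingers":1},
  {"delta_pos":[11.7,62.57,1.3],"angular":[0,0.002,0],"fingers":1},
  {"delta_pos":[11.7,62.57,1.3],"angular":[0,0.002,0],"fingers":1},
  {"delta_pos":[11.7,62.57,1.3],"angular":[0,0.002,0],"fingers":1},
])

```text
clock: 47.0
eef_pos: [0.4688, 0.3294, 0.2092]
tcp_rot: [[-0.972, 0.234, -0.003], [0.234, 0.972, -0.002], [0.002, -0.003, -1.0]]
ft_force: [-0.5, -0.3, 0.6]
grip_width: 0.331
```

```bash
python3 - <<'E'
from h import *
goal([.4725,.364,.205],76.4)
E
```

```text
t 47.0 pos [0.4688 0.3294 0.2092] F [-0.5 -0.3  0.6] w 0.331
delta_pos [0.45 3.45 0.42] angular [-0.0028 -0.0024  0.0009] rows 0.7
```

Call:
send_rows([
  {"delta_pos":[0.25,2,0.2],"angular":[-0.003,-0.002,0],"fingers":1},
  {"delta_pos":[0.45,3.45,0.4],"angular":[-0.003,-0.002,0],"fingers":1},
  {"delta_pos":[0.45,3.45,0.4],"angular":[-0.003,-0.002,0],"fingers":1},
  {"delta_pos":[0.45,3.45,0.4],"angular":[-0.003,-0.002,0],"fingers":1},
  {"delta_pos":[0.45,3.45,0.4],"angular":[-0.003,-0.002,0],"fingers":1},
])

```text
clock: 47.5
eef_pos: [0.4727, 0.3624, 0.2052]
tcp_rot: [[-0.972, 0.236, -0.001], [0.236, 0.972, -0.0], [0.001, -0.001, -1.0]]
ft_force: [-0.4, -0.4, -1.0]
grip_width: 0.333
```

```bash
python3 arb.py a9; python3 -c "
from h import *
goal([.4725,.364,.15],76.4)"
```

```text
t 47.6 pos [0.4729 0.3627 0.2055] F [ 0.1  0.7 -0. ] w 0.33
[202.07490365 172.14528155] [540.11819967 165.77881922]
delta_pos [0.11 0.06 5.55] angular [ 0.0001  0.     -0.    ] rows 1.1
t 47.6 pos [0.4729 0.3627 0.2055] F [ 0.1  0.7 -0. ] w 0.33
delta_pos [0.07 0.12 5.55] angular [ 0.0001  0.     -0.0009] rows 1.1
```

View pics/a9.png

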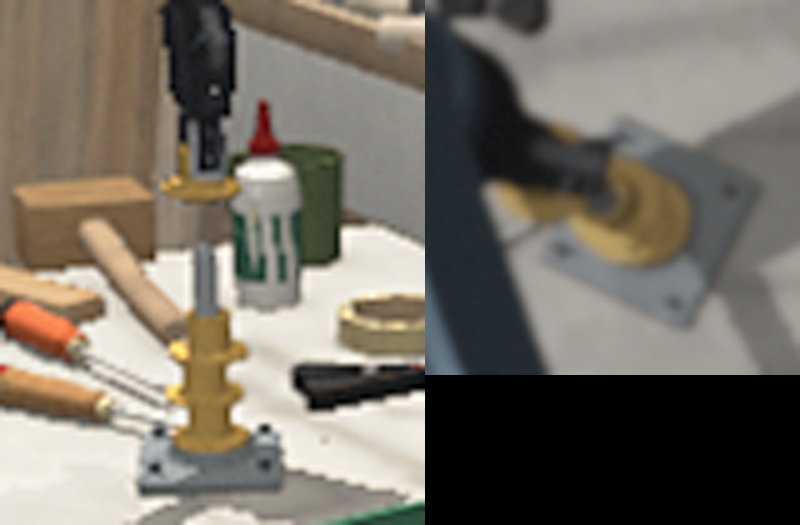

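Call:
send_rows([
  {"delta_pos":[0.07,0.12,1.5],"angular":[0,0,0],"fingers":1},
  {"delta_pos":[0.07,0.12,3],"angular":[0,0,0],"fingers":1},
  {"delta_pos":[0.07,0.12,4],"angular":[0,0,0],"fingers":1},
  {"delta_pos":[0.07,0.12,4.7],"angular":[0,0,0],"fingers":1},
  {"delta_pos":[0.07,0.12,5.3],"angular":[0,0,0],"fingers":1},
  {"delta_pos":[0.07,0.12,5.6],"angular":[0,0,0],"fingers":1},
])

```text
clock: 48.2
eef_pos: [0.4726, 0.3638, 0.1492]
tcp_rot: [[-0.972, 0.236, -0.0], [0.236, 0.972, 0.0], [0.0, -0.0, -1.0]]
ft_force: [0.7, 0.3, 0.5]
grip_width: 0.334
```

Call:
send_rows([
  {"delta_pos":[0,0,0.8],"angular":[0,0,0],"fingers":1},
  {"delta_pos":[0,0,1.6],"angular":[0,0,0],"fingers":1},
  {"delta_pos":[0,0,2.3],"angular":[0,0,0],"fingers":1},
  {"delta_pos":[0,0,2.3],"angular":[0,0,0],"fingers":1},
])

```text
clock: 48.6
eef_pos: [0.4718, 0.3635, 0.1248]
tcp_rot: [[-0.972, 0.236, -0.002], [0.236, 0.972, -0.001], [0.002, -0.002, -1.0]]
ft_force: [0.6, -0.7, -0.7]
grip_width: 0.336
```

```bash
python3 arb.py a10
```

```text
t 48.7 pos [0.4725 0.3638 0.126 ] F [-0.4  0.1 -0.8] w 0.33
[204.79802712 290.38045733] [588.81231378 190.89734866]
delta_pos [ 0.04 -0.04 -2.4 ] angular [-0.0003 -0.0005 -0.    ] rows 0.5
```

View pics/a10.png

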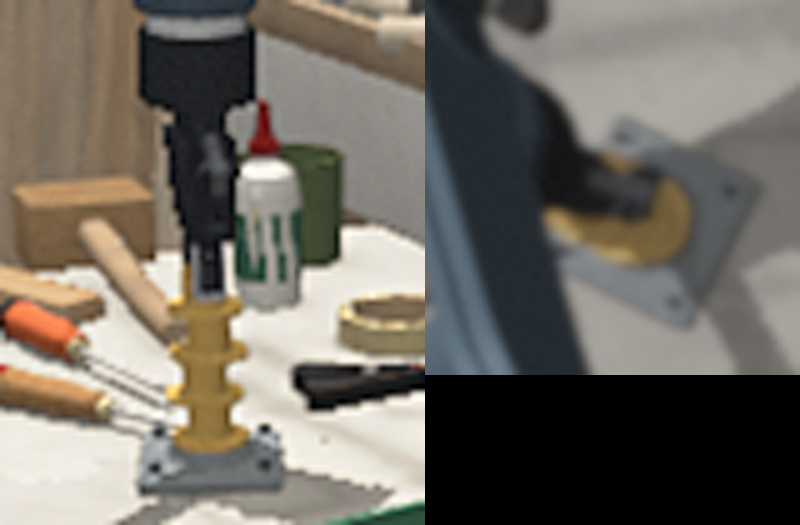

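Release, rise and back off.

Call:
send_rows([
  {"delta_pos":[0,0,0],"angular":[0,0,0],"fingers":0.1},
  {"delta_pos":[0,0,0],"angular":[0,0,0],"fingers":-0.06},
  {"delta_pos":[0,0,0],"angular":[0,0,0],"fingers":-0.06},
  {"delta_pos":[0,0,0],"angular":[0,0,0],"fingers":-0.06},
  {"delta_pos":[0,0,-4],"angular":[0,0,0],"fingers":-0.06},
  {"delta_pos":[0,0,-8.5],"angular":[0,0,0],"fingers":-0.06},
  {"delta_pos":[0,0,-12],"angular":[0,0,0],"fingers":-0.06},
  {"delta_pos":[4,2,-12],"angular":[0,0,0],"fingers":-0.06},
  {"delta_pos":[8,5,-12],"angular":[0,0,0],"fingers":-0.06},
  {"delta_pos":[11,9,-12],"angular":[0,0,0],"fingers":-0.06},
  {"delta_pos":[14,12,-12],"angular":[0,0,0],"fingers":-0.06},
  {"delta_pos":[14,12,-12],"angular":[0,0,0],"fingers":-0.06},
])

```text
clock: 49.9
eef_pos: [0.3612, 0.5176, 0.2459]
tcp_rot: [[-0.973, 0.231, -0.002], [0.231, 0.973, 0.002], [0.002, 0.001, -1.0]]
ft_force: [0.5, 0.2, -1.2]
grip_width: 0.533
```

```bash
python3 arb.py a11; python3 - <<'E'
from h import *
t=cap('top','topF.png'); s=cap('side','sideF.png')
cv2.imwrite('pics/topFb.png',cv2.resize(t['image'][130:280,240:450],None,fx=3.8,fy=3.8,interpolation=cv2.INTER_CUBIC))
for n,c in (('top',t),('side',s)):
    P=cloud(c); roi=(np.hypot(P[...,0]-.472,P[...,1]-.364)<.03)&(P[...,2]>.02)&(P[...,2]<.2)
    im=c['image'].astype(int); y=roi&(im[...,2]-im[...,0]>40)
    print(n,'brass z max',np.percentile(P[y][:,2],[50,95,99]).round(3),'all',np.percentile(P[roi][:,2],99).round(3))
    for d in optics.find_in('nut1',n): print(n,'nut',round(d['conf'],2),np.round(d['point']),p2w(c,*d['point']).round(3))
    # sieve rim
    m=(P[...,2]>.02)&(P[...,2]<.04)&(P[...,0]>.40)&(P[...,0]<.57)&(abs(P[...,1]+.28)<.13)
    q=(P[m][:,:2]*1000).astype(np.float32); print(cv2.minAreaRect(q))
E
```

```text
t 50.0 pos [0.364  0.5141 0.2458] F [0.2 0.  0.7] w 0.529
[-46.11995316  83.99990479] [173.6509353  385.71502223]
delta_pos [-14.02 -12.11   9.58] angular [-0.0009 -0.0003 -0.    ] rows 4.2
top brass z max [0.116 0.142 0.146] all 0.16
top nut 0.39 [204. 217.] [0.476 0.336 0.014]
((469.41778564453125, -271.76446533203125), (155.9231414794922, 144.7618865966797), 76.39088439941406)
side brass z max [0.084 0.137 0.141] all 0.153
((469.31170654296875, -272.703369140625), (158.69754028320312, 140.16502380371094), 76.56578826904297)
```

View pics/a11.png

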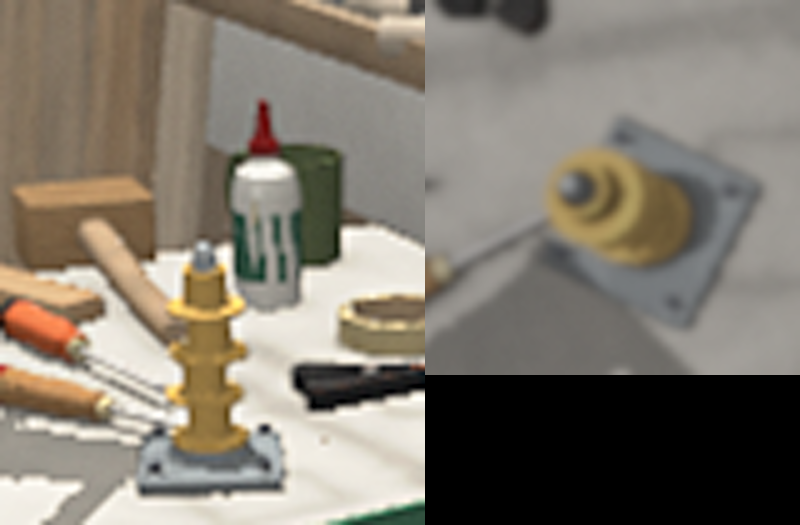

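View pics/topFb.png

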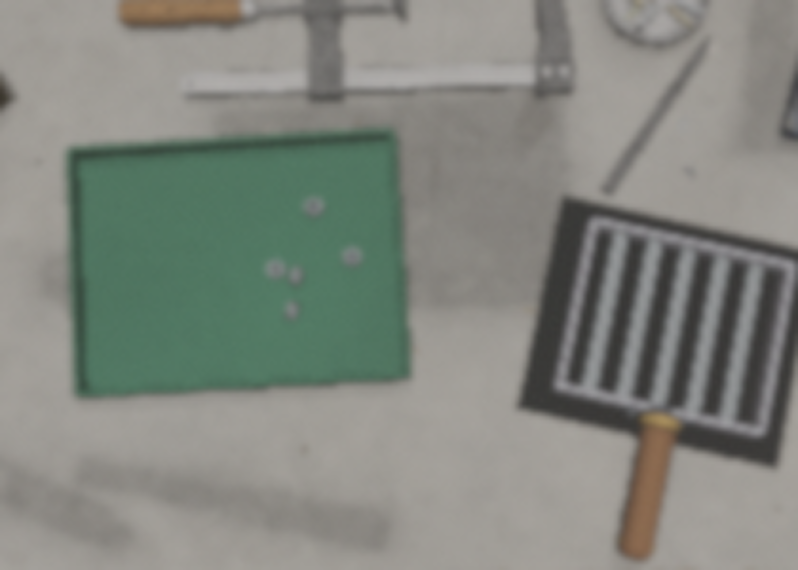

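View pics/sideF.png

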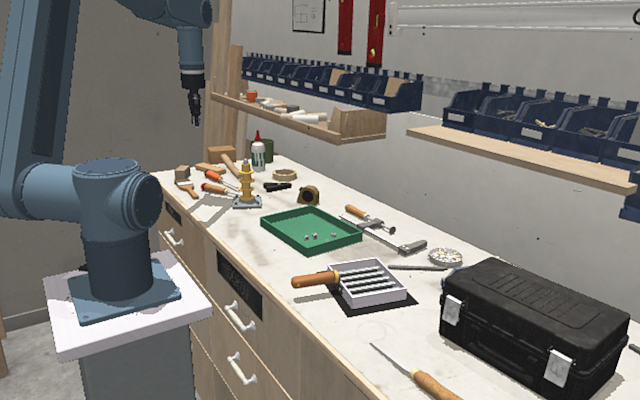

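```bash
python3 - <<'E'
import cv2,numpy as np
a=cv2.imread('pics/top0.png').astype(int);b=cv2.imread('pics/topF.png').astype(int)
print(a[244:252,316:324].mean(-1).round().astype(int)); print(b[244:252,316:324].mean(-1).round().astype(int))
A=cv2.imread('pics/side0.png');B=cv2.imread('pics/sideF.png')
for n,x,y in(('top',cv2.imread('pics/top0.png'),cv2.imread('pics/topF.png')),('side',A,B)):
    d=(cv2.absdiff(x,y).max(-1)>45).astype(np.uint8); d=cv2.dilate(d,np.ones((3,3)))
    k,l,s,c=cv2.connectedComponentsWithStats(d)
    print(n,[(s[i,:4].tolist()) for i in range(1,k) if s[i,1]>100])
E
```

```text
[[154 153 153 153 155 155 156 155]
 [154 153 152 153 154 155 155 154]
 [154 152 151 150 151 152 155 155]
 [152 152 149 145 145 150 154 155]
 [153 151 149 143 143 149 153 155]
 [152 151 149 145 145 150 153 155]
 [153 151 151 149 150 152 153 154]
 [152 152 151 151 152 153 152 153]]
[[156 155 154 155 156 157 157 156]
 [155 154 154 154 155 156 156 156]
 [155 154 153 152 152 155 156 156]
 [154 153 151 147 146 152 156 156]
 [154 152 150 145 144 150 155 156]
 [154 153 151 147 148 152 155 156]
 [153 152 152 151 151 153 155 155]
 [154 153 153 153 153 154 154 154]]
top [[383, 183, 67, 95], [0, 195, 7, 7], [0, 200, 152, 200], [174, 205, 30, 23], [0, 208, 2, 3], [136, 226, 101, 61], [162, 280, 12, 8], [186, 281, 7, 7], [88, 332, 6, 4], [267, 334, 36, 18], [5, 338, 12, 12], [0, 348, 40, 52], [334, 348, 3, 3], [271, 356, 43, 44], [360, 392, 6, 8]]
side [[113, 157, 6, 3], [189, 162, 70, 68], [111, 169, 50, 38], [92, 171, 3, 3], [159, 187, 5, 26], [14, 188, 3, 3], [76, 192, 3, 3], [21, 201, 3, 3], [181, 205, 11, 6], [0, 216, 81, 11], [311, 232, 7, 8], [330, 232, 7, 6], [303, 234, 7, 7], [325, 238, 3, 4], [151, 248, 29, 26], [290, 254, 120, 56], [156, 276, 17, 6], [172, 282, 9, 10], [292, 288, 42, 17], [46, 297, 59, 12], [167, 296, 3, 3], [161, 302, 8, 9], [134, 305, 6, 3], [136, 309, 23, 6]]
```

```bash
python3 -c "
from h import *
print(order.sign_off()); st()"
```

```text
the job is handed in; nothing more can be done
None
the job is handed in; nothing more can be done
```

The job is finished and handed in, at about 50 s of the 208 s allowed. I gripped the sieve by its handle and shook it across its slots over the green tray until no nut was left in it. Then I set it back on its mat and put all four bushes on the arbor, flange down.

Last checks:
- **Nuts:** five show in the tray and none in the empty sieve. Comparing the first and last pictures shows no stray nut on the bench. My count is five, so I take the sixth to have been absent. The nut network was no use here: its few reports were wrong, so I counted by eye in the pictures.
- **Bushes:** all four are stacked. The top of the stack reads 0.141–0.146 m from the two cameras, against 0.142 m expected.
- **Sieve and other tools:** the sieve lies flat, wholly on the mat. The picture comparison shows no movement of the tape measure, bin or other tools.

Two things along the way: the last bush was knocked aside inside the sieve during the run, so I measured it again before picking it. The third bush touched the shaft sideways with about 5 N and still dropped home.

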